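# Prise the snap-fit cover off a terminal box

## Task

Use the flat pry tool in the notch at the end of the terminal box's snap-fit cover to prise that end up until it snaps free. Then lay the tool flat on the bench while the cover is still on the box, and only then lift the loosened cover off and set it down gently on the bench, flat and right way up. Leave the notebook, marker, hex key and screw tray where they are.

Things in the scene. Friction and masses are not known exactly. Their poses are not given: they have to be found in the camera images.
- box: Grey terminal box fixed to the bench, 104 mm long (x), 52 wide (y), 80 high, walls 4 mm; origin at the centre of its underside, z up. Its -x end wall has a window at the top for a blade (see box_window). Small lugs at the foot of the long sides reach 39 mm from the centre line; two short glands on the +x end.
- box_window (a point): Middle of the blade window, on the outer face of the box's -x end, 75.5 mm above the bench; axes as the box's, a blade goes in along +x. The window is 34 mm wide and 9 mm high, between the sill (71 mm above the bench, its outer edge is the fulcrum) and the cover's plate (80 mm). Behind it the box is empty for 35 mm.
- pry_tool: Flat pry tool lying loose on the bench, 185 mm long along its x, tip to +x, 0.1 kg. Origin on its underside, 92 mm from either end. Black handle 105 mm long (x -92 to +13), 22 mm wide, 24 mm high with flat sides; steel blade 80 mm long (x 13 to 93), 20 mm wide and 4 mm thick, half-way up the handle.
- tool_handle (a point): Centre of the pry tool's handle, half-way up (12 mm above its underside), 133 mm behind the blade's tip. Axes as the tool's: x to the tip, z up.
- tool_tip (a point): Middle of the blade's end edge, in the blade's mid-plane. Axes as the tool's.
- cover: Grey snap-fit cover on the box, 0.08 kg, 114 mm long (x), 60 wide (y), 12 high: a 4 mm plate with a skirt hanging 8 mm below it outside the box's walls. Origin in the middle of the plate's underside, axes as the box's when shut, z out of its top. At its -x end skirt and plate edge are cut away over 34 mm: the pry notch. Once snapped free it rests loose on the two catches.
- cover_center (a point): Centre of the cover's plate, half-way through its thickness (82 mm above the bench when shut, 2 mm below the top face; 10 mm above the bench when it lies flat on its skirt).
- cover_notch (a point): Middle of the plate's underside edge at the notch, 52 mm from the centre; 80 mm above the bench when shut. Two sprung catches in the long walls, 42 mm from this end, clamp the skirt with 6 N each; the cover snaps free when it rises 4 mm there, 6 mm here (a blade 28 mm in, levered about 0.48 rad handle-down over the sill, does it), then stays up about 6 mm here.
- notebook: Bystander: green pocket notebook, 136 x 92 x 11 mm. Origin at the centre of its underside.
- marker: Bystander: black marker pen, 126 mm long. Origin at its underside's centre.
- hex_key: Bystander: black hex key, 94 mm long along its y, 36 mm wide. Origin at its underside's centre.
- screw_tray: Bystander: round steel tray with screws, 99 mm across, 13 mm high. Origin at its underside's centre.
Mind the look-alikes: they are no part of the job. Of the things that look like the cover, the larger one is meant.

How it is judged:
On the way, in this order (a step that is already met when the one before it is completed fails the run):
1. the cover's notch end is prised up at least 5 mm with the pry tool's tip inside the box under the cover, fingers off the cover (z of cover_notch in the frame of box above 0.085 m and x of tool_tip in the frame of box between -0.047 and 0.04 m and y of tool_tip in the frame of box between -0.022 and 0.022 m and z of tool_tip in the frame of box between 0.074 and 0.1 m and contact force between the fingers and cover below 0.2 N), for 0.1 s.
2. the pry tool lies flat on the bench, released, while the cover is still on the box with its notch end sprung up (height (world z) of tool_handle below 0.025 m and height (world z) of tool_tip below 0.03 m and contact force between the fingers and pry_tool below 0.2 N and linear speed of pry_tool below 0.03 m/s and z of cover_notch in the frame of box above 0.0825 m and height (world z) of cover_center above 0.075 m and horizontal distance between cover_center and box below 0.03 m and contact force between the fingers and cover below 0.2 N), for 0.2 s.
At the end, for the whole second after the job is handed in: The cover lies at rest on the bench itself, right way up and flat (within 0.15 rad, its plate less than 20 mm high), and the pry tool lies flat and still on the bench (height (world z) of tool_handle below 0.025 m and height (world z) of tool_tip below 0.03 m and contact force between the fingers and pry_tool below 0.2 N and linear speed of each of pry_tool, cover below 0.03 m/s and height (world z) of cover_center below 0.02 m and angle between cover's own z axis and vertical below 0.15 rad and angular speed of cover below 0.3 rad/s); the robot touches nothing.
It fails at once if the cover is dropped or flung onto the bench (over 0.7 m/s below 50 mm height) (height (world z) of cover_center below 0.05 m and linear speed of cover above 0.7 m/s).
It fails at once if a bystander (notebook, marker, hex key, screw tray) is moved more than 30 mm (distance of any of notebook, marker, hex_key, screw_tray from where it was at the start of the episode above 0.03 m).
It also fails if it takes over 64 s, if anything falls off the work surface, if the arm or the gripper's body presses on something with over 40 N, if the wrist force passes 120 N, or if a joint passes its speed limit or range.

## Robot

A 7-joint arm with a two-finger parallel gripper is mounted at the origin on a cart in front of the work surface, level with it; the furniture and walls round the work are solid. World frame = base frame: x ahead of the robot, y to its left, z up, the work surface at z = 0. Lengths are in m, angles in rad, forces in N, time in s.
With the tool pointing down it reaches from about 0.425 to 0.95 m from the base axis. Payload 4.7 kg.
Tool frame: the origin (TCP) lies at the very end of the fingers, on their centre line; the grasp point (between the pads) lies 19 mm behind it (bot.grip_point_offset is the distance from the TCP to the grasp point, in m); z points along the fingers, y is the line along which they close (so a half turn about z gives the same grasp; the last joint's range is limited). The gripper opens to 85 mm and grips with 20 to 120 N. Pads are 22 mm wide; open, the fingers measure 114 mm over their backs; the gripper's body (76 mm by 85 mm) begins 54 mm behind the grasp point. The pads swing forward as they close: fully open they stand 13 mm farther back than shut.
Start: joints at [-1.177, 0.469, -0.049, 1.532, 0.024, 1.141, -0.082], TCP at [0.277, 0.616, 0.231] pointing down, gripper open.
Joint ranges: [-2.59, 2.59], [-0.33, 1.99], [-1.39, 1.29], [0.1, 2.45], [-1.04, 4.18], [0.21, 1.99], [-2.66, 2.66]. Speed limits (rad/s): [2.57, 2.57, 3.14, 3.14, 3.14, 3.14, 3.14].

## Interface

Orientations are given as a rotation vector (axis times angle).
In Python, from workcell import bot gives the robot as it stands.
- The arm moves only by the tool apply_moves, never from a script. Its argument "commands" is a list of rows, each an object of numbers: "hand": the opening, from 0 (shut) to 1 (fully open); "tx", "ty", "tz": the shift along the tool's x, y, z in cm; "yaw": the turn about the tool's z in degrees. A call has 1 to 5 rows; each row shifts and turns the commanded pose from where the row before left it, along the tool's axes as they then stand; what a row does not reach is not made up. A row lasts 1/10 s, in which the tool goes at most 50 mm and 8.59 degrees, less where a joint would pass 70% of its speed; a pose out of reach is approached as far as the arm can. A call is refused whole if a number of a shift passes 5 or a number of a turn 8.59, either way. A call with a gripper value outside its range is refused whole. The fingers move at their own pace and stop on an object; "newtons" is the grip in N (left out, the last holds). Time passes only in rows, so rows that do not move let the fingers close. It gives the time, the measured TCP pose, the force, the opening and the grip force at its end, in the units of the state.
- bot.observe(): the state, without advancing time (a new reading comes with each control period).
- bot.camera(name): name is "scene" or "top" or "wrist"; returns a dict with "frame" (384x512x3 uint8, blue, green, red), "camera_matrix" (3x3 intrinsics, pixels), "eye" and "orientation" of the camera in the world; the wrist camera has in their place "hand_eye" (4x4, takes a point from camera to tool coordinates, whose origin is the TCP and whose axes are the flange's). Camera axes: x right, y up, looking along -z (the intrinsics and any distortion apply to the point x, -y, -z); pixel columns grow to the right and rows downward; lengths in m; the calibration is good to about 2 mm. A picture is of the moment at which its call begins: read the wrist's pose just before it. There is no depth.
- bot.sign_off(): hands the job in; it is judged then, once.
The state is a dict: "time": time; "joints": joint angles; "qvel": joint speeds; "tau": joint torques, N m; "ee_pos": TCP position; "tool_rot": TCP orientation; "ft_force": force on the tool from outside, world axes, zero at the start; "ft_torque": the same for the moment, N m; "opening": finger opening in m; "grasp_force": force on a finger pad.
Only numpy, scipy, OpenCV 4.12 (cv2) and the standard library are available. Lean on these libraries where they do the work, as an engineer would, in place of code of your own. Each camera call takes 0.05 s, during which the arm holds its last target. There are 200 camera calls.

## Working session

There is one attempt and no reset: what is moved stays moved. The work goes in short steps, Python scripts to look and compute and a tool call to move; the robot and the scene stay as the last step left them, time stands still between calls to the robot, and variables do not carry over. Pictures are saved under pics/ and viewed, at most 10 in all, crops included, and the job is handed in when it is done.

Besides the shell and the picture viewer there is one more tool, called after "Call:" by a JSON object that holds its "name" and its "arguments", one argument or row to a line. apply_moves: Moves the arm, as the interface text tells. Its arguments: {"type":"object","properties":{"commands":{"type":"array"},"newtons":{"type":"number"}},"required":["commands"]}

```bash
mkdir -p pics; ls
python3 - <<'E'
from workcell import bot
import cv2,numpy as np
print(bot.observe())
for n in ("scene","top"):
    c=bot.camera(n); cv2.imwrite(f"pics/{n}0.png",c["frame"])
    print(n,c["camera_matrix"],c["eye"],c["orientation"],[k for k in c])
c=bot.camera("wrist");print(c["hand_eye"],c["camera_matrix"],c.keys())
cv2.imwrite("pics/w0.png",c["frame"])
E
```

```text
pics
{'time': 0.0, 'joints': array([-1.1769066 ,  0.4694643 , -0.04861916,  1.53370763,  0.02409655,
        1.14102323, -0.08230649]), 'qvel': array([-0.00020043,  0.00128728, -0.00095285, -0.00193867,  0.00070116,
        0.00082333,  0.00110637]), 'tau': array([-2.38396415e-04, -5.10304320e+01, -4.68312402e-02, -2.37715691e+01,
        1.06797801e-02,  7.22194643e-03, -4.54067802e-06]), 'ee_pos': array([0.27668733, 0.61502764, 0.2302403 ]), 'tool_rot': array([-0.65903481, -3.07131721,  0.00311616]), 'ft_force': array([ 0.37075383, -0.5140971 ,  0.21187824]), 'ft_torque': array([-0.00195092, -0.03324235,  0.02810833]), 'grasp_force': 0.0, 'opening': 0.08531714851846496}
scene [[382.61104763   0.         256.20385436]
 [  0.         382.61104763 192.24793905]
 [  0.           0.           1.        ]] [ 0.1850825  -0.78346092  0.84845199] [ 0.67001211 -0.16845374 -0.49337898] ['frame', 'camera_matrix', 'eye', 'orientation']
top [[348.10826173   0.         251.45615123]
 [  0.         348.10826173 193.69656051]
 [  0.           0.           1.        ]] [ 0.34366119 -0.2277812   0.90949546] [ 0.16639197 -0.14497788 -1.42238811] ['frame', 'camera_matrix', 'eye', 'orientation']
[[-1.68985513e-04  9.51481749e-01  3.07705140e-01  8.04763691e-02]
 [ 9.99999957e-01  2.34221877e-04 -1.75077789e-04 -3.64213351e-04]
 [-2.38654596e-04  3.07705097e-01 -9.51481748e-01 -1.42762135e-01]
 [ 0.00000000e+00  0.00000000e+00  0.00000000e+00  1.00000000e+00]] [[298.85333467   0.         255.05719267]
 [  0.         298.85333467 189.71960226]
 [  0.           0.           1.        ]] dict_keys(['frame', 'camera_matrix', 'hand_eye'])
```

Run:
```python
import cv2
for n in("scene0","top0"):
    cv2.imwrite(f"pics/{n}b.png",cv2.resize(cv2.imread(f"pics/{n}.png"),(800,600),interpolation=cv2.INTER_CUBIC))
```

```text
(no output)
```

View pics/scene0b.png

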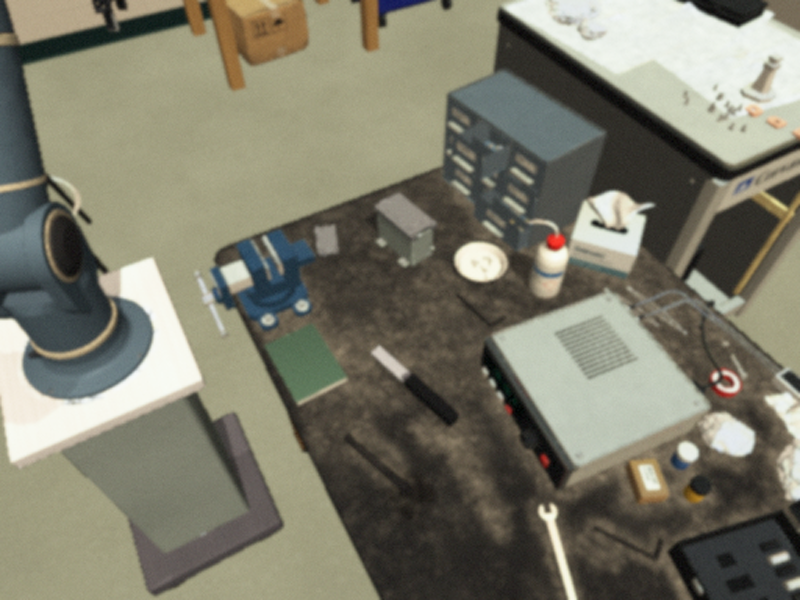

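View pics/top0b.png

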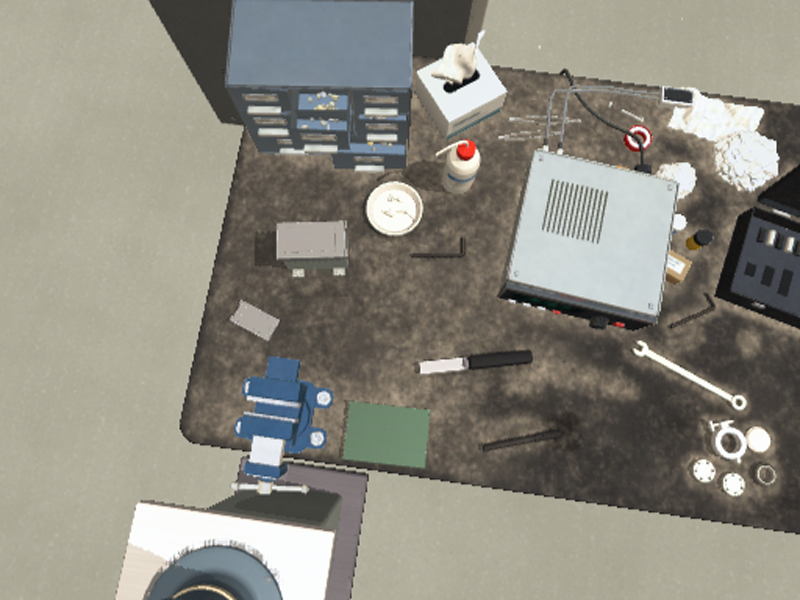

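```bash
cat > h.py <<'E'
import numpy as np,cv2
from workcell import bot
from scipy.spatial.transform import Rotation as R
def cam(n):
    s=bot.observe(); c=bot.camera(n); K=c["camera_matrix"]
    if n=="wrist":
        T=np.eye(4);T[:3,:3]=R.from_rotvec(s["tool_rot"]).as_matrix();T[:3,3]=s["ee_pos"]
        M=T@c["hand_eye"]; return c["frame"],K,M[:3,3],M[:3,:3]
    return c["frame"],K,np.array(c["eye"]),R.from_rotvec(c["orientation"]).as_matrix()
def ray(C,uv):
    _,K,e,Q=C; x=(uv[0]-K[0,2])/K[0,0]; y=(uv[1]-K[1,2])/K[1,1]
    d=Q@np.array([x,-y,-1]); return e,d/np.linalg.norm(d)
def at(C,uv,z):
    e,d=ray(C,uv); return e+d*(z-e[2])/d[2]
def tri(rs):
    A=0;b=0
    for e,d in rs:
        P=np.eye(3)-np.outer(d,d); A=A+P; b=b+P@e
    p=np.linalg.solve(A,b); return p,[np.linalg.norm((np.eye(3)-np.outer(d,d))@(p-e)) for e,d in rs]
def proj(C,p):
    _,K,e,Q=C; q=Q.T@(np.asarray(p)-e); return K[:2,:2]@(np.array([q[0],-q[1]])/-q[2])+K[:2,2]
def crop(f,x0,y0,w,h,s): return cv2.resize(f[y0:y0+h,x0:x0+w],None,fx=s,fy=s,interpolation=cv2.INTER_CUBIC)
E
python3 - <<'E'
from h import *
a=cv2.imread("pics/scene0.png");b=cv2.imread("pics/top0.png")
A=crop(a,230,115,64,64,6);B=crop(b,160,130,68,64,6)
C=crop(a,225,210,75,66,5);D=crop(b,255,205,90,54,4)
im=np.zeros((600,800,3),np.uint8)
im[:384,:384]=A[:384,:384];im[:384,392:800]=B
C=C[:216];D=D
im[384:600,:375]=crop(a,225,214,75,60,5)[:216];im[384:600,400:760]=D
cv2.imwrite("pics/c1.png",im)
E
```

```text
(no output)
```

View pics/c1.png

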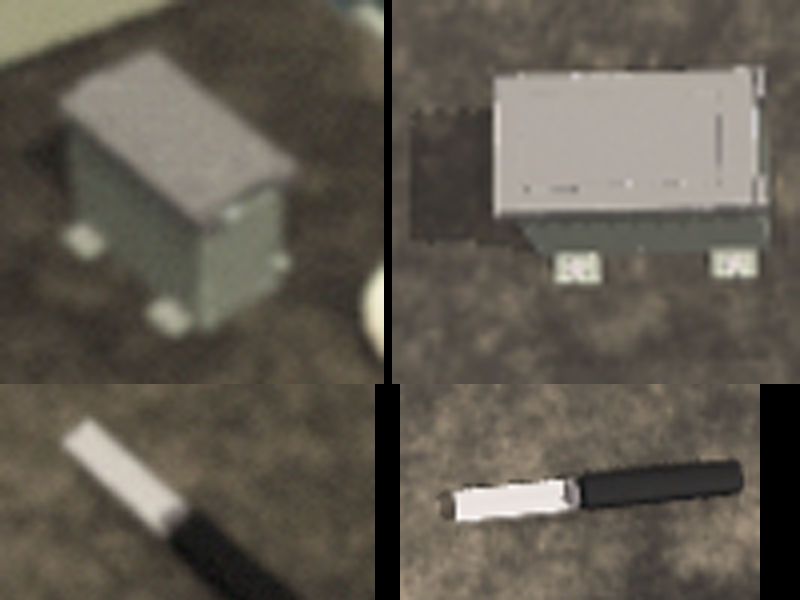

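View pics/w0.png

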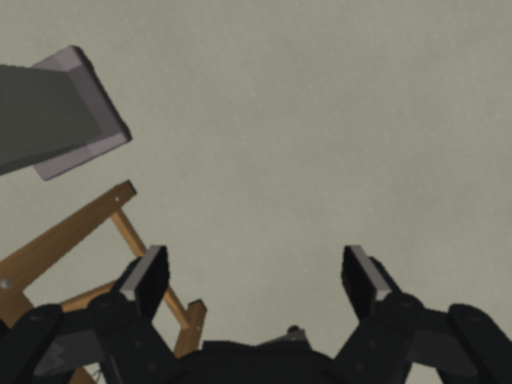

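Run:
```python
from h import *
S=cam("scene");T=cam("top")
us=lambda u,v:((u+.5)/6-.5+230,(v+.5)/6-.5+115)
ut=lambda u,v:((u-392+.5)/6-.5+160,(v+.5)/6-.5+130)
P=[]
for a,b in[((203,222),(765,207)),((295,165),(764,70)),((152,52),(495,75)),((62,102),(496,213))]:
    p,r=tri([ray(S,us(*a)),ray(T,ut(*b))]);q=at(T,ut(*b),.084);P.append(q);print(p,r,q)
P=np.array(P);print(P.mean(0)); d=(P[2]+P[3]-P[0]-P[1]);print(np.arctan2(d[1],d[0]),[np.linalg.norm(P[i]-P[(i+1)%4]) for i in range(4)])
sc=lambda u,v:((u+.5)/5-.5+225,(v-384+.5)/5-.5+214)
tc=lambda u,v:((u-400+.5)/4-.5+255,(v-384+.5)/4-.5+205)
p,r=tri([ray(S,sc(75,428)),ray(T,tc(442,506))]);print("tip",p,r)
t=at(T,tc(440,506),.012);j=at(T,tc(576,494),.012);e=at(T,tc(743,475),.018);print(t,j,e,np.linalg.norm(t-j),np.linalg.norm(t-e))
d=t-e;print(np.arctan2(d[1],d[0]))
t2=lambda u,v:((u+.5)/1.5625-.5,(v+.5)/1.5625-.5)
for n,uv,z in[("tray",(394,208),.01),("hexa",(412,254),.0),("hexb",(464,254),.0),("hexc",(463,238),0),("nb1",(347,401),.01),("nb2",(429,409),.01),("nb3",(425,467),.01),("mk",(484,446),.01),("mk2",(565,432),.01),("dec",(255,319),.01),("psu",(510,280),.1),("vise",(322,398),0.05),("vise",(284,358),0.1),("drawer",(408,165),0.1)]:print(n,at(T,t2(*uv),z).round(3))
```

```text
[ 0.57399023 -0.12139023  0.08673251] [np.float64(2.373763329762547e-05), np.float64(2.3737633297775908e-05)] [ 0.57473153 -0.12103066  0.084     ]
[ 0.63091805 -0.11170144  0.08882898] [np.float64(0.0005628366752227757), np.float64(0.0005628366752227525)] [ 0.63318206 -0.11116014  0.084     ]
[ 6.14907653e-01 -2.14064789e-04  8.25798767e-02] [np.float64(0.0005882824492703171), np.float64(0.0005882824492705453)] [ 0.61503193 -0.00073758  0.084     ]
[ 0.55655566 -0.01225583  0.08410677] [np.float64(0.000140501847059644), np.float64(0.00014050184705974306)] [ 0.55644464 -0.01219363  0.084     ]
[ 0.59484754 -0.0612805   0.084     ]
1.73547351559561 [np.float64(0.05927808237249147), np.float64(0.1119042773651437), np.float64(0.05969683861368474), np.float64(0.11036262599198839)]
tip [ 0.42477934 -0.25265011  0.00905502] [np.float64(0.0009963684103132672), np.float64(0.000996368410313188)]
[ 0.42337537 -0.25101077  0.012     ] [ 0.44348536 -0.33658899  0.012     ] [ 0.47017128 -0.44040969  0.018     ] 0.08790929317830014 0.19518660455422845
1.8130210096519996
tray [ 0.695 -0.179  0.01 ]
hexa [ 0.619 -0.222  0.   ]
hexb [ 0.632 -0.311  0.   ]
hexc [ 0.661 -0.306  0.   ]
nb1 [ 0.354 -0.151  0.01 ]
nb2 [ 0.361 -0.285  0.01 ]
nb3 [ 0.27 -0.29  0.01]
mk [ 0.316 -0.379  0.01 ]
mk2 [ 0.356 -0.506  0.01 ]
dec [0.466 0.024 0.01 ]
psu [ 0.569 -0.377  0.1  ]
vise [ 0.353 -0.115  0.05 ]
vise [ 0.402 -0.056  0.1  ]
drawer [ 0.735 -0.196  0.1  ]
```

Read-outs, in enlarged-crop pixels. The cover on the box has corners (203,222), (295,165), (152,52) and (62,102) in the scene view, and its notch/window end faces right, towards -y. In the top view (800 px wide) the look-alikes are:
- **Small plate:** (255,319), the decoy for the cover at (312,240).
- **Marker:** (525,438), which could pass for the pry tool at (475,362).
- **Second hex key:** (692,312).

The choices are the cover on the box and the tool with the bright blade. I'll travel over the tool now.

Call:
{"name": "apply_moves", "arguments": {
  "commands": [
    {"yaw": 8.5,"hand": 1},
    {"yaw": 8.5},
    {"yaw": 8.5},
    {"yaw": 8.5},
    {"yaw": 8.5}
  ]
}}

```text
validation failed for argument at $.co...
```

Call:
{"name": "apply_moves", "arguments": {
  "commands": [
    {"yaw": 8.5},
    {"tx": -4.3,"ty": 1.9},
    {"tx": -4.3,"ty": 1.9},
    {"tx": -4.3,"ty": 1.9},
    {"tx": -4.3,"ty": 1.9}
  ]
}}

```text
validation failed for argument at $.co...
```

Call:
{"name": "apply_moves", "arguments": {
  "commands": [
    {"tx": -4.3,"ty": 1.9},
    {"tx": -4.3,"ty": 1.9},
    {"tx": -4.3,"ty": 1.9},
    {"tx": -4.3,"ty": 1.9},
    {"tx": -4.3,"ty": 1.9}
  ]
}}

```text
validation failed for argument at $.co...
```

Call:
{"name": "apply_moves", "arguments": {
  "commands": [
    {"tx": -4.3,"ty": 1.9},
    {"tx": -4.3,"ty": 1.9},
    {"tx": -4.8,"ty": -1.2},
    {"tx": -4.8,"ty": -1.2},
    {"tx": -4.8,"ty": -1.2}
  ]
}}

```text
validation failed for argument at $.co...
```

Call:
{"name": "apply_moves", "arguments": {
  "commands": [
    {"hand": 1,"tx": 0,"ty": 0,"tz": 0,"yaw": 8.5},
    {"hand": 1,"tx": 0,"ty": 0,"tz": 0,"yaw": 8.5},
    {"hand": 1,"tx": 0,"ty": 0,"tz": 0,"yaw": 8.5},
    {"hand": 1,"tx": 0,"ty": 0,"tz": 0,"yaw": 8.5},
    {"hand": 1,"tx": 0,"ty": 0,"tz": 0,"yaw": 8.5}
  ]
}}

```text
time: 0.75
ee_pos: [0.2769, 0.6155, 0.2312]
tool_rot: [-1.736, -2.619, 0.0]
ft_force: [-0.3, -0.3, -0.2]
opening: 0.0853
grasp_force: 0.0
```

All fields are needed in each row.

Call:
{"name": "apply_moves", "arguments": {
  "commands": [
    {"hand": 1,"tx": 0,"ty": 0,"tz": 0,"yaw": 8.5},
    {"hand": 1,"tx": -4.3,"ty": 1.9,"tz": 0,"yaw": 0},
    {"hand": 1,"tx": -4.3,"ty": 1.9,"tz": 0,"yaw": 0},
    {"hand": 1,"tx": -4.3,"ty": 1.9,"tz": 0,"yaw": 0},
    {"hand": 1,"tx": -4.3,"ty": 1.9,"tz": 0,"yaw": 0}
  ]
}}

```text
time: 1.25
ee_pos: [0.3952, 0.4671, 0.2313]
tool_rot: [1.917, 2.489, 0.0]
ft_force: [0.4, -0.0, -0.2]
opening: 0.0854
grasp_force: 0.0
```

Call:
{"name": "apply_moves", "arguments": {
  "commands": [
    {"hand": 1,"tx": -4.3,"ty": 1.9,"tz": 0,"yaw": 0},
    {"hand": 1,"tx": -4.3,"ty": 1.9,"tz": 0,"yaw": 0},
    {"hand": 1,"tx": -4.3,"ty": 1.9,"tz": 0,"yaw": 0},
    {"hand": 1,"tx": -4.3,"ty": 1.9,"tz": 0,"yaw": 0},
    {"hand": 1,"tx": -4.3,"ty": 1.9,"tz": 0,"yaw": 0}
  ]
}}

```text
time: 1.75
ee_pos: [0.5418, 0.2835, 0.2314]
tool_rot: [-1.917, -2.489, -0.001]
ft_force: [-0.1, -0.4, -0.1]
opening: 0.0854
grasp_force: 0.0
```

Call:
{"name": "apply_moves", "arguments": {
  "commands": [
    {"hand": 1,"tx": -4.3,"ty": 1.9,"tz": 0,"yaw": 0},
    {"hand": 1,"tx": -4.3,"ty": 1.9,"tz": 0,"yaw": 0},
    {"hand": 1,"tx": -4.8,"ty": -1.2,"tz": 0,"yaw": 0},
    {"hand": 1,"tx": -4.8,"ty": -1.2,"tz": 0,"yaw": 0},
    {"hand": 1,"tx": -4.8,"ty": -1.2,"tz": 0,"yaw": 0}
  ]
}}

```text
time: 2.25
ee_pos: [0.6015, 0.0612, 0.2311]
tool_rot: [-1.917, -2.489, 0.0]
ft_force: [0.4, -0.6, 0.2]
opening: 0.0854
grasp_force: 0.0
```

Call:
{"name": "apply_moves", "arguments": {
  "commands": [
    {"hand": 1,"tx": -4.8,"ty": -1.2,"tz": 0,"yaw": 0},
    {"hand": 1,"tx": -4.8,"ty": -1.2,"tz": 0,"yaw": 0},
    {"hand": 1,"tx": -4.8,"ty": -1.2,"tz": 0,"yaw": 0},
    {"hand": 1,"tx": -4.8,"ty": -1.2,"tz": 0,"yaw": 0},
    {"hand": 1,"tx": -4.8,"ty": -1.2,"tz": 0,"yaw": 0}
  ]
}}

```text
time: 2.75
ee_pos: [0.6045, -0.186, 0.2314]
tool_rot: [1.917, 2.489, 0.001]
ft_force: [-0.1, -0.5, -0.2]
opening: 0.0853
grasp_force: 0.0
```

Call:
{"name": "apply_moves", "arguments": {
  "commands": [
    {"hand": 1,"tx": -2.4,"ty": -3.7,"tz": 0,"yaw": 0},
    {"hand": 1,"tx": -2.4,"ty": -3.7,"tz": 0,"yaw": 0},
    {"hand": 1,"tx": -2.4,"ty": -3.7,"tz": 0,"yaw": 0},
    {"hand": 1,"tx": -2.4,"ty": -3.7,"tz": 0,"yaw": 0},
    {"hand": 1,"tx": -2.4,"ty": -3.7,"tz": 0,"yaw": 0}
  ]
}}

```text
time: 3.25
ee_pos: [0.4552, -0.3485, 0.2313]
tool_rot: [1.917, 2.489, 0.001]
ft_force: [1.4, -0.6, -0.5]
opening: 0.0853
grasp_force: 0.0
```

Call:
{"name": "apply_moves", "arguments": {
  "commands": [
    {"hand": 1,"tx": 0,"ty": 0,"tz": 0,"yaw": 0},
    {"hand": 1,"tx": 0,"ty": 0,"tz": 0,"yaw": 0}
  ]
}}

```text
time: 3.45
ee_pos: [0.4557, -0.3483, 0.2314]
tool_rot: [1.921, 2.486, 0.001]
ft_force: [0.8, 0.3, 0.1]
opening: 0.0852
grasp_force: 0.0
```

Run:
```python
from h import *
import pickle
print(bot.observe()["joints"].round(2))
C=cam("wrist");pickle.dump(C,open("w1.pkl","wb"));print(C[2])
cv2.imwrite("pics/w1.png",cv2.resize(C[0],(768,576)))
```

```text
[ 0.2   0.32  0.48  1.8  -0.17  1.06  1.  ]
[ 0.43428334 -0.27155601  0.37420492]
```

View pics/w1.png

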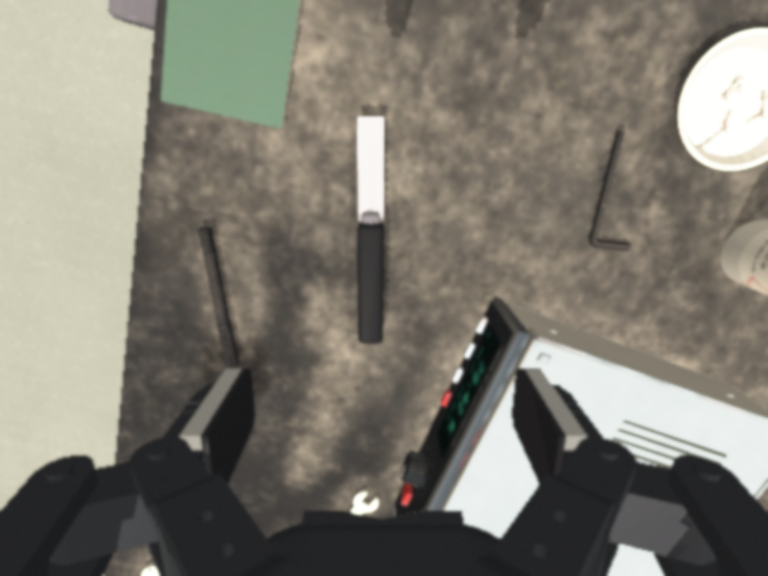

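Run:
```python
from h import *
import pickle
C=pickle.load(open("w1.pkl","rb"));T=cam("top")
f=lambda u,v:((u+.5)/1.5-.5,(v+.5)/1.5-.5)
t=at(C,f(371,114),.014);t2=at(C,f(372,106),.012);j=at(C,f(371,222),.02);e=at(C,f(370,342),.02)
print(t,t2,j,e,np.linalg.norm(t-e),np.linalg.norm(t2-e),np.linalg.norm(j-e))
d=t-e;print("head",np.arctan2(d[1],d[0]))
tc=lambda u,v:((u-400+.5)/4-.5+255,(v-384+.5)/4-.5+205)
for a,b in(((370,342),(743,476)),((371,114),(455,504)),((371,222),(580,492))):
  print(tri([ray(C,f(*a)),ray(T,tc(*b))]))
for uv in((497,300),(528,338),(460,390)):
  for z in(0,.06,.1):print(uv,z,at(C,f(*uv),z).round(3))
u=lambda u,v:((u+.5)/1.5625-.5,(v+.5)/1.5625-.5)
print("psu",tri([ray(C,f(525,332)),ray(T,u(508,280))]))
s=bot.observe();Rm=R.from_rotvec(s["tool_rot"]).as_matrix();print("tool x heading",np.arctan2(Rm[1,0],Rm[0,0]))
g=e+d/np.linalg.norm(d)*.06;print("g",g,"tool delta",Rm.T@(g-s["ee_pos"]))
print("psu corner in tool",Rm.T@(at(C,f(497,300),.1)-g),Rm.T@(at(C,f(497,300),.06)-g))
```

```text
[ 0.42097906 -0.25592979  0.014     ] [ 0.42025816 -0.25019353  0.012     ] [ 0.44080525 -0.33404253  0.02      ] [ 0.46548779 -0.43560721  0.02      ] 0.185205293793195 0.1910181955372741 0.10452086832996113
head 1.8136229162913047
(array([ 0.46891118, -0.44260434,  0.00644368]), [np.float64(0.00229262021647658), np.float64(0.002292620216476471)])
(array([ 0.4222431 , -0.25826753,  0.05649338]), [np.float64(0.0005809848883038127), np.float64(0.0005809848883037714)])
(array([ 0.44183733, -0.33452621,  0.03001933]), [np.float64(0.002525350716080937), np.float64(0.002525350716080995)])
(497, 300) 0 [ 0.566 -0.377 -0.   ]
(497, 300) 0.06 [ 0.545 -0.36   0.06 ]
(497, 300) 0.1 [ 0.531 -0.349  0.1  ]
(528, 338) 0 [ 0.606 -0.405 -0.   ]
(528, 338) 0.06 [ 0.578 -0.383  0.06 ]
(528, 338) 0.1 [ 0.56  -0.369  0.1  ]
(460, 390) 0 [ 0.562 -0.472  0.   ]
(460, 390) 0.06 [ 0.542 -0.44   0.06 ]
(460, 390) 0.1 [ 0.528 -0.418  0.1  ]
psu (array([ 0.58511987, -0.38576176,  0.03797736]), [np.float64(0.001372235705869085), np.float64(0.0013722357058690785)])
tool x heading 1.83066959404901
g [ 0.45106852 -0.37739805  0.01805621] tool delta [-0.02853774 -0.01436982  0.21305599]
psu corner in tool [ 0.00722372  0.08469986 -0.08188736] [-0.00730686  0.09542276 -0.04189023]
```

The tool in the wrist view has its blade tip at (371,114), junction at (371,222) and handle end at (370,342). That gives lengths of 185 and 105 mm, which agree with the text. The PSU is at least 85 mm to the side, so it is clear. Descending to grasp.

Call:
{"name": "apply_moves", "arguments": {
  "commands": [
    {"hand": 1,"tx": -2.9,"ty": -1.4,"tz": 0,"yaw": 1.0},
    {"hand": 1,"tx": 0,"ty": 0,"tz": 4.5,"yaw": 0},
    {"hand": 1,"tx": 0,"ty": 0,"tz": 4.5,"yaw": 0},
    {"hand": 1,"tx": 0,"ty": 0,"tz": 4.5,"yaw": 0},
    {"hand": 1,"tx": 0,"ty": 0,"tz": 4.5,"yaw": 0}
  ]
}}

```text
time: 4.05
ee_pos: [0.4522, -0.3773, 0.0494]
tool_rot: [1.934, 2.475, 0.002]
ft_force: [0.0, -0.2, -0.6]
opening: 0.0854
grasp_force: 0.0
```

Call:
{"name": "apply_moves", "arguments": {
  "commands": [
    {"hand": 1,"tx": 0,"ty": 0,"tz": 1.5,"yaw": 0},
    {"hand": 1,"tx": 0,"ty": 0,"tz": 1.5,"yaw": 0},
    {"hand": 1,"tx": 0,"ty": 0,"tz": 1.4,"yaw": 0},
    {"hand": 1,"tx": 0,"ty": 0,"tz": 0,"yaw": 0},
    {"hand": 1,"tx": 0,"ty": 0,"tz": 0,"yaw": 0}
  ]
}}

```text
time: 4.55
ee_pos: [0.4511, -0.3797, 0.0083]
tool_rot: [1.938, 2.47, 0.0]
ft_force: [-0.0, -0.1, 0.3]
opening: 0.0856
grasp_force: 0.0
```

Call:
{"name": "apply_moves", "arguments": {
  "commands": [
    {"hand": 1,"tx": 0,"ty": 0,"tz": 0.5,"yaw": 0},
    {"hand": 0,"tx": 0,"ty": 0,"tz": 0,"yaw": 0},
    {"hand": 0,"tx": 0,"ty": 0,"tz": 0,"yaw": 0},
    {"hand": 0,"tx": 0,"ty": 0,"tz": 0,"yaw": 0},
    {"hand": 0,"tx": 0,"ty": 0,"tz": 0,"yaw": 0}
  ],
  "newtons": 70
}}

```text
time: 5.05
ee_pos: [0.4505, -0.3791, 0.0025]
tool_rot: [1.939, 2.472, 0.0]
ft_force: [0.1, -0.1, 0.1]
opening: 0.0286
grasp_force: 0.0
```

Call:
{"name": "apply_moves", "arguments": {
  "commands": [
    {"hand": 0,"tx": 0,"ty": 0,"tz": 0,"yaw": 0},
    {"hand": 0,"tx": 0,"ty": 0,"tz": 0,"yaw": 0},
    {"hand": 0,"tx": 0,"ty": 0,"tz": 0,"yaw": 0},
    {"hand": 0,"tx": 0,"ty": 0,"tz": 0,"yaw": 0}
  ]
}}

```text
time: 5.45
ee_pos: [0.4507, -0.3794, 0.0027]
tool_rot: [1.938, 2.471, 0.0]
ft_force: [0.9, -0.3, 4.7]
opening: 0.0204
grasp_force: 70.0
```

Call:
{"name": "apply_moves", "arguments": {
  "commands": [
    {"hand": 0,"tx": 0,"ty": 0,"tz": -3,"yaw": 0},
    {"hand": 0,"tx": 0,"ty": 0,"tz": -4.0,"yaw": 0},
    {"hand": 0,"tx": 0,"ty": 0,"tz": -4.0,"yaw": 0},
    {"hand": 0,"tx": 0,"ty": 0,"tz": -3.5,"yaw": 0},
    {"hand": 0,"tx": 0,"ty": 0,"tz": 0,"yaw": 4.4}
  ]
}}

```text
time: 5.95
ee_pos: [0.4523, -0.3812, 0.1519]
tool_rot: [2.029, 2.387, 0.002]
ft_force: [-0.1, -0.1, -1.1]
opening: 0.0203
grasp_force: 69.2
```

Call:
{"name": "apply_moves", "arguments": {
  "commands": [
    {"hand": 0,"tx": 3.0,"ty": 2.2,"tz": 0,"yaw": 0},
    {"hand": 0,"tx": 3.0,"ty": 2.2,"tz": 0,"yaw": 0},
    {"hand": 0,"tx": 3.0,"ty": 2.2,"tz": 0,"yaw": 0},
    {"hand": 0,"tx": -0.9,"ty": 4.2,"tz": 0,"yaw": 0},
    {"hand": 0,"tx": -0.9,"ty": 4.2,"tz": 0,"yaw": 0}
  ]
}}

```text
time: 6.45
ee_pos: [0.5871, -0.2814, 0.1465]
tool_rot: [-2.029, -2.395, -0.001]
ft_force: [1.1, -0.4, 0.6]
opening: 0.0205
grasp_force: 69.2
```

Call:
{"name": "apply_moves", "arguments": {
  "commands": [
    {"hand": 0,"tx": -0.9,"ty": 4.2,"tz": 0,"yaw": 0},
    {"hand": 0,"tx": 0,"ty": 0,"tz": 4,"yaw": 0},
    {"hand": 0,"tx": 0,"ty": 0,"tz": 4,"yaw": 0},
    {"hand": 0,"tx": 0,"ty": 0,"tz": 0,"yaw": 0},
    {"hand": 0,"tx": 0,"ty": 0,"tz": 0,"yaw": 0}
  ]
}}

```text
time: 6.95
ee_pos: [0.6287, -0.2856, 0.0666]
tool_rot: [-2.032, -2.394, 0.002]
ft_force: [-0.4, -0.9, 0.2]
opening: 0.0203
grasp_force: 69.2
```

Run:
```python
from h import *
import pickle
s=bot.observe();Rm=R.from_rotvec(s["tool_rot"]).as_matrix();print(s["ee_pos"],s["opening"],np.arctan2(Rm[1,0],Rm[0,0]))
A=cam("scene");B=cam("top");W=cam("wrist");pickle.dump((A,B,W),open("v2.pkl","wb"))
tip=s["ee_pos"]+Rm@np.array([.127,0,-.0093]);print(tip)
a=proj(A,tip);b=proj(B,tip);print(a,b,proj(W,tip))
im=np.zeros((600,800,3),np.uint8)
ao=(a-[32,40]).astype(int);bo=(b-[40,40]).astype(int);print(ao,bo)
im[:400,:400]=crop(A[0],*ao,80,80,5);im[:400,400:]=crop(B[0],*bo,80,80,5)
im[400:,:400]=crop(W[0],128,0,200,100,2)
cv2.imwrite("pics/v2.png",im)
```

```text
[ 0.62871849 -0.28560895  0.06657893] 0.020303445132420366 1.7340239879938433
[ 0.60810231 -0.16030216  0.07599552]
[280.85819174 158.59407321] [239.64117628 154.44563836] [254.5485981  -40.82958198]
[248 118] [199 114]
```

View pics/v2.png

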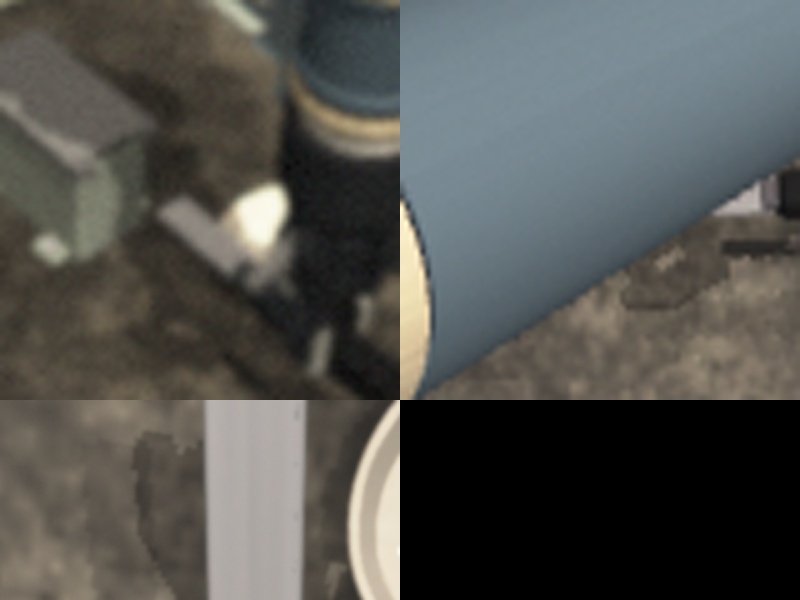

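The scene crop shows the tip at about (168,209), against a predicted (164,203). The window end of the box is ahead, and in the wrist view the blade is 50 px wide at the top row. I'll use its edges to check the pitch.

Run:
```python
from h import *
import pickle
A,B,W=pickle.load(open("v2.pkl","rb"))
s=bot.observe();Rm=R.from_rotvec(s["tool_rot"]).as_matrix();p0=s["ee_pos"]
g=W[0].astype(int).sum(2)
for v in(2,20,40,60,80,98):
    r=g[v,190:300]; d=np.diff(r); l=190+d[:60].argmax()+.5; rr=190+40+d[40:].argmin()+.5
    # depth from width: find h such that width=20mm ; ray through mid
    e,d1=ray(W,(l+.0,v));_,d2=ray(W,(rr,v))
    q1=Rm.T@d1;q2=Rm.T@d2;e=Rm.T@(e-p0)
    k=.020/(q2[1]/q2[0]*1 -q1[1]/q1[0]) if 0 else .020/abs(q2[1]/q2[2]-q1[1]/q1[2])
    print(v,l,rr,"x %.4f ymid %.4f z %.4f"%(e[0]+k*q1[0]/q1[2],e[1]+k*(q1[1]/q1[2]+q2[1]/q2[2])/2,e[2]+k))
```

```text
2 230.5 280.5 x 0.1142 ymid -0.0014 z -0.0055
20 230.5 280.5 x 0.1074 ymid -0.0014 z -0.0077
40 230.5 279.5 x 0.1002 ymid -0.0016 z -0.0075
60 230.5 279.5 x 0.0924 ymid -0.0016 z -0.0100
80 231.5 279.5 x 0.0847 ymid -0.0014 z -0.0098
98 231.5 278.5 x 0.0776 ymid -0.0016 z -0.0094
```

Run:
```python
from h import *
import pickle
from scipy.optimize import least_squares
A,B,W=pickle.load(open("v2.pkl","rb"))
s=bot.observe();Rm=R.from_rotvec(s["tool_rot"]).as_matrix();p0=s["ee_pos"]
g=cv2.GaussianBlur(W[0],(1,5),0).astype(float).sum(2)
V=[];Lr=[]
for v in range(3,110):
    r=g[v,215:300];m=r[30:50].mean();bl=r[2:10].mean();br=r[-12:-8].mean()
    def cross(seq,th):
        i=np.where(seq>th)[0][0];return i-1+(th-seq[i-1])/(seq[i]-seq[i-1])
    l=215+cross(r[5:40],(m+bl)/2)+5; q=r[::-1][8:45]; rr=299-8-cross(q,(m+br)/2)
    V.append(v);Lr.append((l,rr))
Lr=np.array(Lr);V=np.array(V)
print(Lr[::15])
# model: edges of the top face, params: y0, yaw, z0 at x=.09, pitch
def f(p):
    o=[]
    for sgn,col in((1,0),(-1,1)):
        X=[proj(W,p0+Rm@np.array([x,p[0]+p[1]*(x-.09)+p[4]*sgn*.01,p[2]+p[3]*(x-.09)])) for x in(.07,.12)]
        u=X[0][0]+(V-X[0][1])*(X[1][0]-X[0][0])/(X[1][1]-X[0][1]); o.append(u-Lr[:,col])
    return np.concatenate(o)
for sg in(1,-1):
    r=least_squares(lambda p:f([*p,sg]),[0,0,-.0113,0],loss="soft_l1",f_scale=.3);print(sg,r.x,r.cost)
```

```text
[[230.07461538 280.53372093]
 [230.31041667 280.1752809 ]
 [230.27930108 280.07313433]
 [230.6253012  279.79652778]
 [230.89402174 279.15767045]
 [231.34736842 279.01371951]
 [231.59958333 278.325     ]
 [232.27107558 278.36989796]]
1 [-4.03705333e+01 -1.14590106e+03  5.03258237e+03  1.42860243e+05] 773.3349283834772
-1 [-0.00157303  0.00216505 -0.00823739  0.02522692] 2.159863795811784
```

Call:
{"name": "apply_moves", "arguments": {
  "commands": [
    {"hand": 0,"tx": 2.0,"ty": 0.5,"tz": -0.2,"yaw": 0},
    {"hand": 0,"tx": 2.0,"ty": 0,"tz": 0,"yaw": 0},
    {"hand": 0,"tx": 0,"ty": 0,"tz": 0,"yaw": 0},
    {"hand": 0,"tx": 0,"ty": 0,"tz": 0,"yaw": 0}
  ]
}}

```text
time: 7.5
ee_pos: [0.6289, -0.2457, 0.0712]
tool_rot: [2.03, 2.394, 0.002]
ft_force: [0.1, -0.3, -0.8]
opening: 0.0208
grasp_force: 69.2
```

Run:
```python
from h import *
import pickle
s=bot.observe();Rm=R.from_rotvec(s["tool_rot"]).as_matrix();print(s["ee_pos"],np.arctan2(Rm[1,0],Rm[0,0]))
A=cam("scene");pickle.dump(A,open("v3.pkl","wb"))
w=np.array([.6033,-.1126,.0755]);u=np.array([-.164,.986,0]);v=np.array([-.986,-.164,0]);z=np.array([0,0,1.])
tip=s["ee_pos"]+Rm@np.array([.127,-.0016,-.0073]);print("tip rel",(tip-w)@u,(tip-w)@v,tip[2])
im=crop(A[0],240,112,60,60,10)
def P(p):return tuple(((proj(A,p)-[240,112]+.5)*10-.5).round().astype(int).tolist())
for q in[w+v*.017+z*.0045,w-v*.017+z*.0045,w+v*.017-z*.0045,w-v*.017-z*.0045]:cv2.circle(im,P(q),3,(0,0,255),-1)
for q in[tip,tip+Rm@[0,.01,0],tip-Rm@[0,.01,0]]:cv2.circle(im,P(q),3,(255,0,0),-1)
cv2.imwrite("pics/v3.png",im)
```

```text
[ 0.62891028 -0.24566378  0.07117875] 1.7352262406636756
tip rel -0.008447147525173731 -0.0018589628112712308 0.07828237312474906
```

View pics/v3.png

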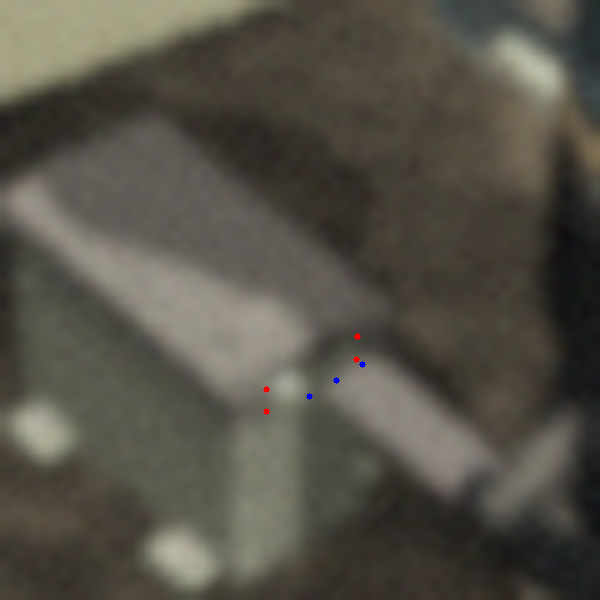

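Blade tip edge at about (330,395)–(378,362) in the crop. The window dots fit the notch, and the tip sits about 4 mm to tool +y. Correcting sideways and in height, then inserting slowly.

Call:
{"name": "apply_moves", "arguments": {
  "commands": [
    {"hand": 0,"tx": 0,"ty": -0.5,"tz": 0.3,"yaw": 0},
    {"hand": 0,"tx": 0,"ty": 0,"tz": 0,"yaw": 0},
    {"hand": 0,"tx": 0,"ty": 0,"tz": 0,"yaw": 0}
  ]
}}

```text
time: 7.85
ee_pos: [0.6225, -0.2471, 0.0661]
tool_rot: [-2.034, -2.394, 0.001]
ft_force: [0.6, -1.1, -0.3]
opening: 0.0207
grasp_force: 69.2
```

Call:
{"name": "apply_moves", "arguments": {
  "commands": [
    {"hand": 0,"tx": 0,"ty": 0,"tz": -0.1,"yaw": 0},
    {"hand": 0,"tx": 0,"ty": 0,"tz": 0,"yaw": 0}
  ]
}}

```text
time: 8.05
ee_pos: [0.6232, -0.2464, 0.0674]
tool_rot: [2.032, 2.395, 0.0]
ft_force: [0.4, -0.5, -1.9]
opening: 0.0206
grasp_force: 69.2
```

Call:
{"name": "apply_moves", "arguments": {
  "commands": [
    {"hand": 0,"tx": 0,"ty": 0,"tz": 0,"yaw": 0}
  ]
}}

```text
time: 8.15
ee_pos: [0.6231, -0.2462, 0.0673]
tool_rot: [2.032, 2.396, 0.0]
ft_force: [0.5, 0.1, -0.4]
opening: 0.0207
grasp_force: 69.2
```

Call:
{"name": "apply_moves", "arguments": {
  "commands": [
    {"hand": 0,"tx": 0,"ty": 0,"tz": 0,"yaw": 0}
  ]
}}

```text
time: 8.25
ee_pos: [0.6231, -0.2461, 0.0672]
tool_rot: [-2.032, -2.396, -0.0]
ft_force: [-0.1, -0.2, -0.2]
opening: 0.0206
grasp_force: 69.2
```

Call:
{"name": "apply_moves", "arguments": {
  "commands": [
    {"hand": 0,"tx": 0.5,"ty": 0,"tz": 0,"yaw": 0}
  ]
}}

```text
time: 8.35
ee_pos: [0.6221, -0.2419, 0.0673]
tool_rot: [2.033, 2.394, -0.001]
ft_force: [-0.4, 0.1, -0.2]
opening: 0.0207
grasp_force: 69.2
```

Call:
{"name": "apply_moves", "arguments": {
  "commands": [
    {"hand": 0,"tx": 0.5,"ty": 0,"tz": 0,"yaw": 0}
  ]
}}

```text
time: 8.45
ee_pos: [0.6212, -0.2359, 0.0672]
tool_rot: [-2.032, -2.395, -0.0]
ft_force: [0.5, 0.4, -1.4]
opening: 0.0207
grasp_force: 69.2
```

Call:
{"name": "apply_moves", "arguments": {
  "commands": [
    {"hand": 0,"tx": 0.5,"ty": 0,"tz": 0,"yaw": 0}
  ]
}}

```text
time: 8.55
ee_pos: [0.6205, -0.2305, 0.0672]
tool_rot: [-2.032, -2.396, -0.0]
ft_force: [-0.5, -0.4, -0.6]
opening: 0.0209
grasp_force: 69.2
```

Call:
{"name": "apply_moves", "arguments": {
  "commands": [
    {"hand": 0,"tx": 0.4,"ty": 0,"tz": 0,"yaw": 0}
  ]
}}

```text
time: 8.65
ee_pos: [0.6199, -0.2264, 0.0672]
tool_rot: [-2.031, -2.396, -0.001]
ft_force: [-0.2, -0.6, -0.9]
opening: 0.0205
grasp_force: 69.2
```

Call:
{"name": "apply_moves", "arguments": {
  "commands": [
    {"hand": 0,"tx": 0.4,"ty": 0,"tz": 0,"yaw": 0}
  ]
}}

```text
time: 8.75
ee_pos: [0.6193, -0.2228, 0.0673]
tool_rot: [-2.032, -2.396, -0.0]
ft_force: [0.9, 0.2, -0.4]
opening: 0.0208
grasp_force: 69.2
```

Call:
{"name": "apply_moves", "arguments": {
  "commands": [
    {"hand": 0,"tx": 0.5,"ty": 0,"tz": 0,"yaw": 0},
    {"hand": 0,"tx": 0.5,"ty": 0,"tz": 0,"yaw": 0}
  ]
}}

```text
time: 8.95
ee_pos: [0.6176, -0.2132, 0.0673]
tool_rot: [2.033, 2.395, 0.0]
ft_force: [0.0, 0.2, -1.4]
opening: 0.021
grasp_force: 69.2
```

Call:
{"name": "apply_moves", "arguments": {
  "commands": [
    {"hand": 0,"tx": 0.5,"ty": 0,"tz": 0,"yaw": 0},
    {"hand": 0,"tx": 0,"ty": 0,"tz": 0,"yaw": 0}
  ]
}}

```text
time: 9.15
ee_pos: [0.6169, -0.2074, 0.0672]
tool_rot: [-2.03, -2.396, -0.001]
ft_force: [0.4, -0.2, -2.4]
opening: 0.0207
grasp_force: 69.2
```

Run:
```python
from h import *
import pickle
s=bot.observe();print(s["ee_pos"],s["ft_force"])
A=cam("scene");W=cam("wrist")
im=np.zeros((500,800,3),np.uint8)
im[:,:400]=crop(A[0],240,112,50,62,8)[:496:,:][:500] if 0 else cv2.resize(A[0][112:174,240:290],(400,500),interpolation=cv2.INTER_CUBIC)
im[:300,400:]=crop(W[0],156,0,200,150,2)
cv2.imwrite("pics/v4.png",im)
```

```text
[ 0.61685691 -0.20738358  0.0671744 ] [ 0.40931718 -0.15138644 -2.39707608]
```

View pics/v4.png

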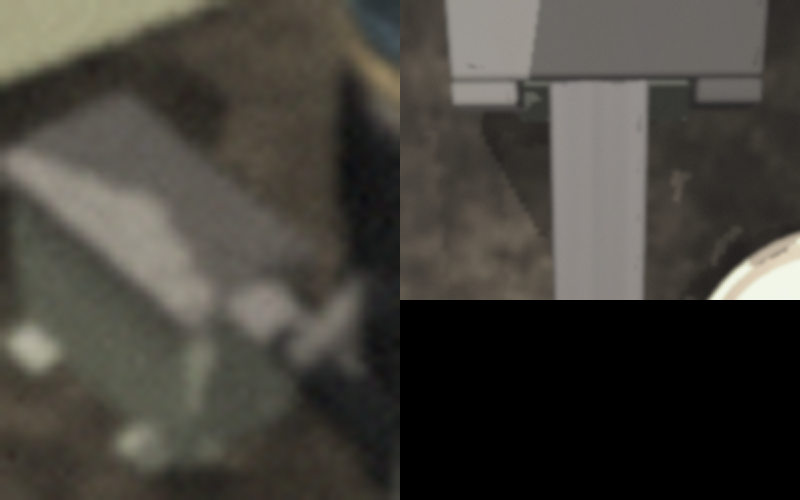

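The blade sits centred in the notch in the wrist view (blade 550–648 between the notch sides at 518–696, plate edge at row 80), about 28 mm in. I'll push in 5 mm more and lever down.

Call:
{"name": "apply_moves", "arguments": {
  "commands": [
    {"hand": 0,"tx": 0.5,"ty": 0,"tz": 0,"yaw": 0},
    {"hand": 0,"tx": 0,"ty": 0,"tz": 0,"yaw": 0}
  ],
  "newtons": 45
}}

```text
time: 9.45
ee_pos: [0.6159, -0.203, 0.0672]
tool_rot: [-2.031, -2.396, -0.001]
ft_force: [1.0, -0.0, -0.6]
opening: 0.0208
grasp_force: 69.2
```

Call:
{"name": "apply_moves", "arguments": {
  "commands": [
    {"hand": 0,"tx": 0,"ty": 0,"tz": 0.5,"yaw": 0},
    {"hand": 0,"tx": 0.1,"ty": 0,"tz": 0.4,"yaw": 0},
    {"hand": 0,"tx": 0.1,"ty": 0,"tz": 0.4,"yaw": 0},
    {"hand": 0,"tx": 0,"ty": 0,"tz": 0,"yaw": 0}
  ]
}}

```text
time: 9.85
ee_pos: [0.6166, -0.2034, 0.055]
tool_rot: [2.032, 2.392, 0.001]
ft_force: [1.2, -1.7, 4.7]
opening: 0.0205
grasp_force: 70.4
```

Call:
{"name": "apply_moves", "arguments": {
  "commands": [
    {"hand": 0,"tx": 0.1,"ty": 0,"tz": 0.4,"yaw": 0},
    {"hand": 0,"tx": 0.1,"ty": 0,"tz": 0.4,"yaw": 0},
    {"hand": 0,"tx": 0.1,"ty": 0,"tz": 0.4,"yaw": 0},
    {"hand": 0,"tx": 0,"ty": 0,"tz": 0,"yaw": 0}
  ]
}}

```text
time: 10.25
ee_pos: [0.6166, -0.2015, 0.0437]
tool_rot: [2.032, 2.39, 0.0]
ft_force: [1.2, -4.0, 6.3]
opening: 0.0206
grasp_force: 71.5
```

Run:
```python
from h import *
s=bot.observe();print(s["ee_pos"],s["ft_force"],s["joints"].round(2))
A=cam("scene");W=cam("wrist");cv2.imwrite("pics/w5raw.png",W[0])
im=np.zeros((500,800,3),np.uint8)
im[:,:400]=cv2.resize(A[0][112:174,240:290],(400,500),interpolation=cv2.INTER_CUBIC)
im[:400,400:]=crop(W[0],156,0,200,200,2)
cv2.imwrite("pics/v5.png",im)
```

```text
[ 0.6166077  -0.20148293  0.0436701 ] [ 1.199585   -3.95989444  6.25992019] [-0.03  0.66  0.4   1.77 -0.34  0.78  0.71]
```

View pics/v5.png

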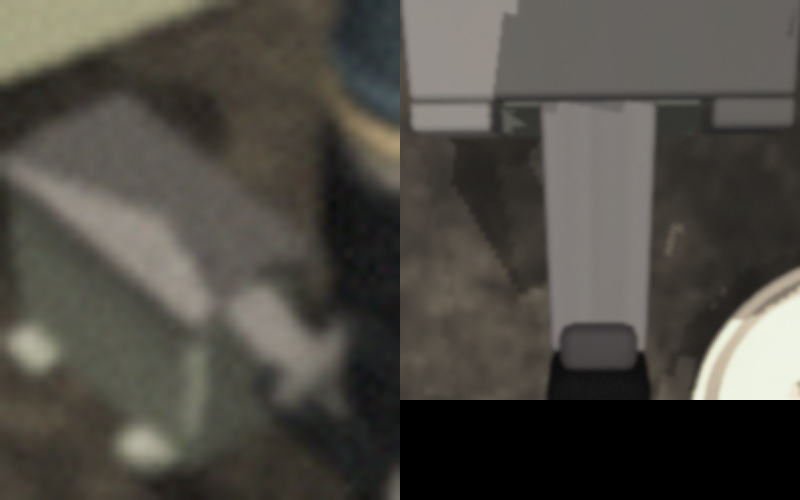

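Call:
{"name": "apply_moves", "arguments": {
  "commands": [
    {"hand": 0,"tx": 0.1,"ty": 0,"tz": 0.3,"yaw": 0},
    {"hand": 0,"tx": 0,"ty": 0,"tz": 0,"yaw": 0}
  ]
}}

```text
time: 10.55
ee_pos: [0.6166, -0.2012, 0.041]
tool_rot: [2.031, 2.388, -0.0]
ft_force: [0.9, -4.4, 7.0]
opening: 0.0205
grasp_force: 71.8
```

Call:
{"name": "apply_moves", "arguments": {
  "commands": [
    {"hand": 0,"tx": 0.1,"ty": 0,"tz": 0.3,"yaw": 0},
    {"hand": 0,"tx": 0,"ty": 0,"tz": 0,"yaw": 0}
  ]
}}

```text
time: 10.75
ee_pos: [0.6164, -0.1997, 0.0377]
tool_rot: [2.032, 2.389, 0.0]
ft_force: [1.4, -3.9, 5.3]
opening: 0.0209
grasp_force: 71.9
```

Call:
{"name": "apply_moves", "arguments": {
  "commands": [
    {"hand": 0,"tx": 0.1,"ty": 0,"tz": 0.3,"yaw": 0},
    {"hand": 0,"tx": 0,"ty": 0,"tz": 0,"yaw": 0}
  ]
}}

```text
time: 10.95
ee_pos: [0.6163, -0.1982, 0.0345]
tool_rot: [2.032, 2.39, 0.001]
ft_force: [2.4, -5.1, 5.4]
opening: 0.0206
grasp_force: 72.2
```

```bash
cat > m.py <<'E'
# notch-end height from the width of the cover's plate edge (60 mm) in the wrist view
from h import *
import sys
s=bot.observe();print(s["time"],s["ee_pos"].round(4),s["ft_force"].round(1),s["opening"].round(4))
W=cam("wrist");g=W[0].astype(float).sum(2);cv2.imwrite("pics/"+sys.argv[1],W[0])
for a in range(0,110,5): print(a,g[a,150:370:6].astype(int).tolist()) if len(sys.argv)>2 else 0
E
python3 - <<'E'
from h import *
s=bot.observe();W=cam("wrist");cv2.imwrite("pics/w6.png",W[0]);g=cv2.cvtColor(W[0],cv2.COLOR_BGR2GRAY)
# edges of skirt tabs: columns in rows 40..75
for n,im in(("v5",cv2.cvtColor(cv2.imread("pics/w5raw.png"),cv2.COLOR_BGR2GRAY)),("now",g)):
    print(n)
    for v in range(20,90,5): 
        r=im[v].astype(float); d=np.convolve(r,[1,1,0,-1,-1],"same"); i=[k for k in range(140,380) if abs(d[k])>40 and abs(d[k])==abs(d[k-3:k+4]).max()]; print(v,i)
    for u in(180,190,340,345): 
        c=im[:100,u].astype(int); print(u,c[30:90:2].tolist())
E
```

```text
v5
20 [158, 205, 355]
25 [158, 205, 355]
30 [159, 204, 354]
35 [159, 160, 203, 354]
40 [160, 203, 353]
45 [160, 202, 353]
50 [202, 305, 313, 353]
55 [161, 201, 226, 283, 312, 352, 353]
60 [161, 201, 207, 216, 226, 283, 312, 352]
65 [162, 201, 207, 212, 227, 283]
70 [227, 283]
75 [227, 283]
80 [227, 282]
85 [228, 282]
180 [145, 145, 145, 145, 146, 146, 146, 145, 140, 122, 99, 125, 144, 145, 145, 144, 139, 121, 80, 65, 60, 66, 66, 64, 62, 59, 57, 56, 55, 55]
190 [145, 144, 145, 145, 145, 145, 145, 145, 139, 121, 101, 126, 143, 145, 145, 145, 140, 119, 78, 59, 43, 40, 41, 40, 38, 36, 37, 38, 38, 37]
340 [99, 100, 99, 99, 100, 100, 100, 94, 76, 67, 91, 100, 99, 99, 97, 93, 75, 47, 42, 48, 49, 53, 55, 55, 57, 56, 55, 51, 46, 42]
345 [99, 100, 100, 99, 100, 99, 100, 93, 75, 65, 91, 99, 99, 98, 98, 93, 75, 51, 44, 45, 48, 51, 52, 53, 52, 53, 54, 50, 48, 46]
now
20 [146, 196, 376]
25 [146, 195, 375]
30 [147, 195, 374]
35 [147, 194]
40 [148, 193, 374]
45 [149, 193, 373]
50 [149, 192]
55 [195, 308, 327, 372]
60 [149, 191, 196, 203, 285, 326, 373]
65 [149, 190, 197, 203, 224, 286, 326, 373]
70 [150, 190, 197, 204, 225, 286]
75 [225, 285]
80 [225, 285]
85 [226, 285]
180 [145, 145, 146, 145, 144, 145, 145, 145, 145, 145, 138, 126, 104, 114, 138, 142, 144, 143, 144, 141, 130, 97, 74, 67, 47, 44, 42, 43, 41, 40]
190 [146, 145, 145, 144, 146, 146, 146, 146, 145, 144, 138, 124, 97, 111, 132, 135, 127, 124, 125, 120, 96, 56, 42, 49, 42, 39, 39, 37, 37, 37]
340 [99, 99, 99, 100, 100, 100, 100, 100, 101, 93, 79, 65, 85, 98, 100, 99, 100, 98, 95, 83, 58, 41, 42, 47, 47, 48, 47, 48, 49, 47]
345 [100, 100, 99, 99, 100, 100, 99, 99, 99, 93, 78, 66, 86, 98, 101, 100, 99, 99, 95, 82, 58, 43, 42, 50, 55, 59, 58, 57, 55, 54]
```

Run:
```python
from h import *
C=bot.camera("wrist");He=C["hand_eye"];K=C["camera_matrix"]
def H(l,r,v,tcpz):
    q=[He[:3,:3]@np.array([(u-K[0,2])/K[0,0],-(v-K[1,2])/K[1,1],-1]) for u in(l,r)]
    k=.060/abs(q[0][1]-q[1][1]); p=He[:3,3]+k*(q[0]+q[1])/2; return tcpz-p[2],p[0]
print("shut",H(156+447/2,156+767/2,38,.0672));print("v5",H(161,353,48,.0437));print("now",H(149,373,53,.0345))
```

```text
shut (np.float64(0.08577442924706193), np.float64(0.09917861186029231))
v5 (np.float64(0.08397775758866848), np.float64(0.09294817463216602))
now (np.float64(0.08983107034956532), np.float64(0.08976263482301752))
```

Call:
{"name": "apply_moves", "arguments": {
  "commands": [
    {"hand": 0,"tx": 0.1,"ty": 0,"tz": 0.3,"yaw": 0},
    {"hand": 0,"tx": 0,"ty": 0,"tz": 0,"yaw": 0}
  ]
}}

```text
time: 11.25
ee_pos: [0.6159, -0.1971, 0.0313]
tool_rot: [2.032, 2.39, 0.0]
ft_force: [1.6, -4.5, 4.8]
opening: 0.0203
grasp_force: 72.4
```

Call:
{"name": "apply_moves", "arguments": {
  "commands": [
    {"hand": 0,"tx": 0.1,"ty": 0,"tz": 0.2,"yaw": 0},
    {"hand": 0,"tx": 0,"ty": 0,"tz": 0,"yaw": 0}
  ]
}}

```text
time: 11.45
ee_pos: [0.6154, -0.1959, 0.0292]
tool_rot: [2.032, 2.391, 0.0]
ft_force: [1.6, -4.4, 6.1]
opening: 0.0203
grasp_force: 72.6
```

```bash
cat > m.py <<'E'
from h import *
def height(save=None):
    """top-face height of the cover's notch end, from its 60 mm width in the wrist view"""
    s=bot.observe();C=bot.camera("wrist");He=C["hand_eye"];K=C["camera_matrix"]
    g=cv2.cvtColor(C["frame"],cv2.COLOR_BGR2GRAY).astype(float)
    if save: cv2.imwrite(save,C["frame"])
    c=g[20:110,338:346].mean(1); v=20+np.where(np.diff(c)<-7)[0][0]
    r=g[v-4:v+1].mean(0);d=np.convolve(r,[1,1,0,-1,-1],"same");l=110+d[110:190].argmax();rr=330+d[330:430].argmin()
    q=[He[:3,:3]@np.array([(u-K[0,2])/K[0,0],-(v-K[1,2])/K[1,1],-1]) for u in(l,rr)]
    k=.060/abs(q[0][1]-q[1][1]);p=He[:3,3]+k*(q[0]+q[1])/2
    print(l,rr,v,"top z",s["ee_pos"][2]-p[2],"x",p[0],s["ee_pos"].round(4),s["ft_force"].round(1))
height()
E
python3 m.py
```

```text
137 384 54 top z 0.09278235404956575 x 0.0885831801353521 [ 0.6154 -0.1959  0.0292] [ 1.6 -4.4  6.1]
```

Call:
{"name": "apply_moves", "arguments": {
  "commands": [
    {"hand": 0,"tx": 0.1,"ty": 0,"tz": 0.2,"yaw": 0},
    {"hand": 0,"tx": 0,"ty": 0,"tz": 0,"yaw": 0},
    {"hand": 0,"tx": 0,"ty": 0,"tz": 0,"yaw": 0}
  ]
}}

```text
time: 11.8
ee_pos: [0.6156, -0.1957, 0.0286]
tool_rot: [2.031, 2.39, 0.0]
ft_force: [0.1, -4.9, 11.8]
opening: 0.0208
grasp_force: 73.7
```

```bash
python3 m.py
```

```text
135 386 54 top z 0.09339148625507922 x 0.08843969165730044 [ 0.6156 -0.1957  0.0286] [ 0.1 -4.9 11.8]
```

The notch end is up about 7–8 mm, well past the snap. The force rise says the handle end touched something on the bench, probably the hex key. I'll raise slightly, then withdraw straight back.

Call:
{"name": "apply_moves", "arguments": {
  "commands": [
    {"hand": 0,"tx": 0,"ty": 0,"tz": -0.3,"yaw": 0},
    {"hand": 0,"tx": -0.5,"ty": 0,"tz": 0,"yaw": 0},
    {"hand": 0,"tx": -0.5,"ty": 0,"tz": 0,"yaw": 0}
  ]
}}

```text
time: 12.15
ee_pos: [0.6153, -0.2009, 0.0284]
tool_rot: [-2.028, -2.395, -0.001]
ft_force: [-0.7, 1.7, 2.0]
opening: 0.0205
grasp_force: 72.0
```

```bash
python3 m.py
```

```text
140 387 39 top z 0.09084889455582928 x 0.09205521364373331 [ 0.6153 -0.2009  0.0284] [-0.7  1.7  2. ]
```

Call:
{"name": "apply_moves", "arguments": {
  "commands": [
    {"hand": 0,"tx": -0.5,"ty": 0,"tz": -0.1,"yaw": 0},
    {"hand": 0,"tx": -0.5,"ty": 0,"tz": 0,"yaw": 0},
    {"hand": 0,"tx": -0.5,"ty": 0,"tz": 0,"yaw": 0}
  ]
}}

```text
time: 12.5
ee_pos: [0.6178, -0.2181, 0.0297]
tool_rot: [-2.032, -2.395, 0.001]
ft_force: [-0.5, 1.6, -0.8]
opening: 0.0204
grasp_force: 71.7
```

Call:
{"name": "apply_moves", "arguments": {
  "commands": [
    {"hand": 0,"tx": -0.5,"ty": 0,"tz": 0,"yaw": 0},
    {"hand": 0,"tx": -0.5,"ty": 0,"tz": 0,"yaw": 0},
    {"hand": 0,"tx": -0.5,"ty": 0,"tz": 0,"yaw": 0}
  ]
}}

```text
time: 12.8
ee_pos: [0.6207, -0.2329, 0.0302]
tool_rot: [-2.033, -2.395, 0.0]
ft_force: [0.2, -0.2, -0.9]
opening: 0.0209
grasp_force: 71.8
```

Call:
{"name": "apply_moves", "arguments": {
  "commands": [
    {"hand": 0,"tx": -0.5,"ty": 0,"tz": 0,"yaw": 0},
    {"hand": 0,"tx": -1,"ty": 0,"tz": 0,"yaw": 0},
    {"hand": 0,"tx": -1,"ty": 0,"tz": 0,"yaw": 0}
  ]
}}

```text
time: 13.1
ee_pos: [0.625, -0.2578, 0.0304]
tool_rot: [2.032, 2.396, 0.0]
ft_force: [0.1, -1.1, -0.5]
opening: 0.0204
grasp_force: 71.8
```

Run:
```python
from h import *
s=bot.observe();print(s["ee_pos"],s["ft_force"])
W=cam("wrist");A=cam("scene")
im=np.zeros((576,800,3),np.uint8)
im[:,:456]=cv2.resize(W[0][:288,100:328],(456,576))
im[:344,456:]=cv2.resize(A[0][110:196,230:316],(344,344),interpolation=cv2.INTER_CUBIC)
cv2.imwrite("pics/v6.png",im)
```

```text
[ 0.62498314 -0.25783211  0.03035264] [ 0.07545751 -1.07763794 -0.4974754 ]
```

Call:
{"name": "apply_moves", "arguments": {
  "commands": [
    {"hand": 0,"tx": 0,"ty": 0,"tz": -3,"yaw": 0},
    {"hand": 0,"tx": 0,"ty": 0,"tz": -4,"yaw": 0},
    {"hand": 0,"tx": 0,"ty": 0,"tz": -4,"yaw": 0},
    {"hand": 0,"tx": 0,"ty": 0,"tz": -3,"yaw": 0},
    {"hand": 0,"tx": 0.7,"ty": -4.3,"tz": 0,"yaw": 0}
  ]
}}

```text
time: 13.7
ee_pos: [0.5888, -0.2571, 0.1756]
tool_rot: [2.017, 2.391, 0.009]
ft_force: [0.3, -0.4, -1.3]
opening: 0.0205
grasp_force: 71.9
```

Call:
{"name": "apply_moves", "arguments": {
  "commands": [
    {"hand": 0,"tx": 0.7,"ty": -4.3,"tz": 0,"yaw": 0},
    {"hand": 0,"tx": 0.7,"ty": -4.3,"tz": 0,"yaw": 0},
    {"hand": 0,"tx": -3.7,"ty": -2.1,"tz": 0,"yaw": 0},
    {"hand": 0,"tx": -3.7,"ty": -2.1,"tz": 0,"yaw": 0},
    {"hand": 0,"tx": -3.7,"ty": -2.1,"tz": 0,"yaw": 0}
  ]
}}

```text
time: 14.2
ee_pos: [0.4494, -0.3778, 0.1707]
tool_rot: [2.031, 2.396, 0.002]
ft_force: [0.3, -0.5, 0.0]
opening: 0.0205
grasp_force: 71.8
```

Call:
{"name": "apply_moves", "arguments": {
  "commands": [
    {"hand": 0,"tx": 0,"ty": 0,"tz": 3,"yaw": 0},
    {"hand": 0,"tx": 0,"ty": 0,"tz": 4,"yaw": 0},
    {"hand": 0,"tx": 0,"ty": 0,"tz": 3.5,"yaw": 0},
    {"hand": 0,"tx": 0,"ty": 0,"tz": 2.5,"yaw": 0},
    {"hand": 0,"tx": 0,"ty": 0,"tz": 0,"yaw": 0}
  ]
}}

```text
time: 14.7
ee_pos: [0.4479, -0.375, 0.037]
tool_rot: [-2.027, -2.39, 0.001]
ft_force: [-0.3, 0.3, -1.1]
opening: 0.0208
grasp_force: 71.8
```

Call:
{"name": "apply_moves", "arguments": {
  "commands": [
    {"hand": 0,"tx": 0,"ty": 0,"tz": 0.5,"yaw": 0},
    {"hand": 0,"tx": 0,"ty": 0,"tz": 0.5,"yaw": 0},
    {"hand": 0,"tx": 0,"ty": 0,"tz": 0.4,"yaw": 0},
    {"hand": 0,"tx": 0,"ty": 0,"tz": 0,"yaw": 0}
  ]
}}

```text
time: 15.1
ee_pos: [0.4502, -0.3771, 0.0266]
tool_rot: [2.032, 2.395, 0.0]
ft_force: [0.6, -0.7, -1.3]
opening: 0.0204
grasp_force: 71.8
```

Call:
{"name": "apply_moves", "arguments": {
  "commands": [
    {"hand": 0,"tx": 0,"ty": 0,"tz": 0.4,"yaw": 0},
    {"hand": 0,"tx": 0,"ty": 0,"tz": 0.4,"yaw": 0},
    {"hand": 0,"tx": 0,"ty": 0,"tz": 0,"yaw": 0}
  ]
}}

```text
time: 15.4
ee_pos: [0.4504, -0.3758, 0.0196]
tool_rot: [-2.031, -2.395, -0.004]
ft_force: [-2.9, 6.0, 11.6]
opening: 0.0204
grasp_force: 74.0
```

Call:
{"name": "apply_moves", "arguments": {
  "commands": [
    {"hand": 0,"tx": 0,"ty": 0,"tz": 0.4,"yaw": 0},
    {"hand": 0,"tx": 0,"ty": 0,"tz": 0.4,"yaw": 0},
    {"hand": 0,"tx": 0,"ty": 0,"tz": 0,"yaw": 0}
  ]
}}

```text
time: 15.7
ee_pos: [0.4519, -0.3756, 0.0118]
tool_rot: [2.03, 2.397, 0.005]
ft_force: [-0.6, 4.8, 12.0]
opening: 0.0207
grasp_force: 75.1
```

Rotating flat as intended, with moderate force. A few more mm, then release.

Call:
{"name": "apply_moves", "arguments": {
  "commands": [
    {"hand": 0,"tx": 0,"ty": 0,"tz": 0.4,"yaw": 0},
    {"hand": 0,"tx": 0,"ty": 0,"tz": 0.2,"yaw": 0},
    {"hand": 0,"tx": 0,"ty": 0,"tz": 0,"yaw": 0}
  ]
}}

```text
time: 16.0
ee_pos: [0.4522, -0.3758, 0.006]
tool_rot: [2.029, 2.396, 0.005]
ft_force: [0.3, 5.8, 11.8]
opening: 0.0207
grasp_force: 76.1
```

Call:
{"name": "apply_moves", "arguments": {
  "commands": [
    {"hand": 0.5,"tx": 0,"ty": 0,"tz": 0,"yaw": 0},
    {"hand": 1,"tx": 0,"ty": 0,"tz": 0,"yaw": 0},
    {"hand": 1,"tx": 0,"ty": 0,"tz": 0,"yaw": 0},
    {"hand": 1,"tx": 0,"ty": 0,"tz": 0,"yaw": 0},
    {"hand": 1,"tx": 0,"ty": 0,"tz": 0,"yaw": 0}
  ]
}}

```text
time: 16.5
ee_pos: [0.4498, -0.3772, 0.0041]
tool_rot: [-2.033, -2.395, 0.0]
ft_force: [0.5, 0.2, 0.2]
opening: 0.0855
grasp_force: 0.0
```

Call:
{"name": "apply_moves", "arguments": {
  "commands": [
    {"hand": 1,"tx": 0,"ty": 0,"tz": 0,"yaw": 0},
    {"hand": 1,"tx": 0,"ty": 0,"tz": -3,"yaw": 0},
    {"hand": 1,"tx": 0,"ty": 0,"tz": -4.5,"yaw": 0},
    {"hand": 1,"tx": 0,"ty": 0,"tz": -4.5,"yaw": 0},
    {"hand": 1,"tx": 0,"ty": 0,"tz": -4.5,"yaw": 0}
  ]
}}

```text
time: 17.0
ee_pos: [0.4496, -0.377, 0.1708]
tool_rot: [-2.032, -2.395, 0.0]
ft_force: [0.6, -0.5, -0.6]
opening: 0.0855
grasp_force: 0.0
```

Call:
{"name": "apply_moves", "arguments": {
  "commands": [
    {"hand": 1,"tx": 0,"ty": 0,"tz": -4,"yaw": 0},
    {"hand": 1,"tx": 0,"ty": 0,"tz": -3,"yaw": 0},
    {"hand": 1,"tx": 4.1,"ty": 2.8,"tz": 0,"yaw": 0},
    {"hand": 1,"tx": 4.1,"ty": 2.8,"tz": 0,"yaw": 0},
    {"hand": 1,"tx": 4.1,"ty": 2.8,"tz": 0,"yaw": 0}
  ]
}}

```text
time: 17.5
ee_pos: [0.5132, -0.2408, 0.2397]
tool_rot: [2.034, 2.394, 0.001]
ft_force: [1.1, 0.5, -0.6]
opening: 0.0853
grasp_force: 0.0
```

Call:
{"name": "apply_moves", "arguments": {
  "commands": [
    {"hand": 1,"tx": 4.1,"ty": 2.8,"tz": 0,"yaw": 0},
    {"hand": 1,"tx": 4.1,"ty": 2.8,"tz": 0,"yaw": 0},
    {"hand": 1,"tx": 4.1,"ty": 2.8,"tz": 0,"yaw": 0},
    {"hand": 1,"tx": 0,"ty": 0,"tz": 0,"yaw": 0},
    {"hand": 1,"tx": 0,"ty": 0,"tz": 0,"yaw": 0}
  ]
}}

```text
time: 18.0
ee_pos: [0.5759, -0.1055, 0.2388]
tool_rot: [-2.028, -2.399, 0.001]
ft_force: [-0.1, -1.1, -0.5]
opening: 0.0851
grasp_force: 0.0
```

Run:
```python
from h import *
import pickle
s=bot.observe();print(s["ee_pos"])
W=cam("wrist");T=cam("top");S=cam("scene");pickle.dump((W,T,S),open("v7.pkl","wb"))
im=np.zeros((600,800,3),np.uint8)
im[:384,:512]=W[0]
im[:200,520:800]=cv2.resize(T[0][205:265,250:334],(280,200),interpolation=cv2.INTER_CUBIC)
im[210:384,520:752]=cv2.resize(S[0][210:275,230:317],(232,174),interpolation=cv2.INTER_CUBIC)
im[384:600,:288]=cv2.resize(S[0][115:169,230:302],(288,216),interpolation=cv2.INTER_CUBIC)
im[384:600,300:588]=cv2.resize(T[0][135:189,155:227],(288,216),interpolation=cv2.INTER_CUBIC)
cv2.imwrite("pics/v7.png",im)
```

```text
[ 0.57592109 -0.10546549  0.23884901]
```

View pics/v7.png

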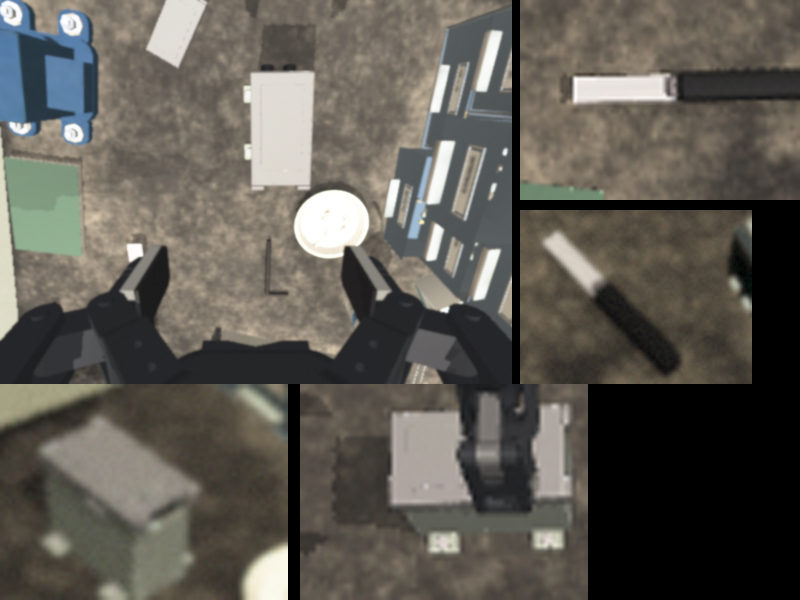

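The wrist view shows the cover still on the box, with corners (251,72), (313,72), (311,186) and (250,186), and the hex key at (268,240)–(268,292). The tool lies flat on the bench.

Run:
```python
from h import *
import pickle
W,T,S=pickle.load(open("v7.pkl","rb"))
s=bot.observe();Rm=R.from_rotvec(s["tool_rot"]).as_matrix();print(s["ee_pos"],np.arctan2(Rm[1,0],Rm[0,0]))
g=cv2.cvtColor(W[0],cv2.COLOR_BGR2GRAY).astype(float)
for v in range(75,186,12):
    d=np.convolve(g[v],[1,1,0,-1,-1],"same"); print(v,240+d[240:262].argmax(),300+d[300:325].argmin())
for uv,z in(((251,72),.084),((313,72),.084),((311.5,186),.09),((250,186),.09)):
    p=at(W,uv,z);print(p.round(4),(Rm.T@(p-s["ee_pos"])).round(4))
P=np.array([at(W,uv,z) for uv,z in(((251,72),.084),((313,72),.084),((311.5,186),.09),((250,186),.09))]);c=P.mean(0);d=P[0]+P[1]-P[2]-P[3]
print("c",c,"heading",np.arctan2(d[1],d[0]),[np.linalg.norm(P[i]-P[i-1]) for i in range(4)],"in tool",Rm.T@(c-s["ee_pos"]))
for uv in((268,240),(268,292),(287,293)):print("hex",at(W,uv,0))
```

```text
[ 0.57499208 -0.10895294  0.23933145] 1.7314499138229278
75 250 314
87 243 313
99 243 313
111 250 312
123 251 312
135 251 312
147 244 311
159 245 311
171 251 310
183 251 310
[ 0.5543 -0.0096  0.084 ] [ 0.1015 -0.0045  0.1553]
[ 0.611 -0.     0.084] [0.1018 0.053  0.1553]
[ 0.6329 -0.1068  0.09  ] [-0.007   0.0576  0.1493]
[ 0.571  -0.1172  0.09  ] [-0.0075 -0.0052  0.1493]
c [ 0.59229383 -0.05841837  0.087     ] heading 1.749127975558664 [np.float64(0.10910814156048448), np.float64(0.05754426439255612), np.float64(0.10913289885890581), np.float64(0.06280415184987084)] in tool [0.04720323 0.02521219 0.15229631]
hex [ 0.61203029 -0.21996788  0.        ]
hex [ 0.62767251 -0.30579153  0.        ]
hex [ 6.56291455e-01 -3.02746404e-01 -5.55111512e-17]
```

Call:
{"name": "apply_moves", "arguments": {
  "commands": [
    {"hand": 1,"tx": 4.5,"ty": 0,"tz": 0,"yaw": -0.5},
    {"hand": 1,"tx": 0,"ty": 2.6,"tz": 0,"yaw": 0},
    {"hand": 1,"tx": 0,"ty": 0,"tz": 4,"yaw": 0},
    {"hand": 1,"tx": 0,"ty": 0,"tz": 4,"yaw": 0},
    {"hand": 1,"tx": 0,"ty": 0,"tz": 0,"yaw": 0}
  ],
  "newtons": 30
}}

```text
time: 18.65
ee_pos: [0.5897, -0.0593, 0.1545]
tool_rot: [-2.02, -2.395, 0.011]
ft_force: [-0.9, 0.1, -0.1]
opening: 0.085
grasp_force: 0.0
```

Call:
{"name": "apply_moves", "arguments": {
  "commands": [
    {"hand": 1,"tx": 0,"ty": 0,"tz": 0,"yaw": 0},
    {"hand": 1,"tx": 0,"ty": 0,"tz": 0,"yaw": 0}
  ]
}}

```text
time: 18.85
ee_pos: [0.5954, -0.0594, 0.1616]
tool_rot: [2.022, 2.4, 0.004]
ft_force: [0.2, 0.5, 0.5]
opening: 0.0856
grasp_force: 0.0
```

Run:
```python
from h import *
s=bot.observe();Rm=R.from_rotvec(s["tool_rot"]).as_matrix();print(s["ee_pos"],np.arctan2(Rm[1,0],Rm[0,0]))
W=cam("wrist");cv2.imwrite("pics/w8.png",W[0]);g=cv2.GaussianBlur(cv2.cvtColor(W[0],cv2.COLOR_BGR2GRAY),(3,3),0).astype(float)
for v in range(20,320,20):
    d=np.convolve(g[v],[1,1,0,-1,-1],"same"); i=[k for k in range(150,362) if abs(d[k])>30 and abs(d[k])==abs(d[k-4:k+5]).max()]
    print(v,[(k,int(d[k]),round(float((Rm.T@(at(W,(k,v),.087)-s["ee_pos"]))[1]),4)) for k in i], (Rm.T@(at(W,(255,v),.087)-s["ee_pos"]))[0].round(4))
c=g[:,255];d=np.convolve(c,[1,1,0,-1,-1],"same");print([(k,int(d[k])) for k in range(5,370) if abs(d[k])>30 and abs(d[k])==abs(d[k-4:k+5]).max()])
```

```text
[ 0.59535449 -0.05939409  0.16163165] 1.7415139080415944
20 [(214, -45, -0.0279), (268, 32, 0.0069)] 0.1244
40 [(161, -176, -0.0632), (228, -34, -0.0192), (245, 42, -0.0081), (334, -54, 0.0505), (351, 66, 0.0617)] 0.1127
60 [(152, -159, -0.0704), (299, 47, 0.028)] 0.1006
80 [(234, -40, -0.0158), (299, 34, 0.0286)] 0.088
100 [(193, -33, -0.0447), (231, -40, -0.0182), (298, 50, 0.0285)] 0.0749
120 [(228, -91, -0.0207), (248, 73, -0.0065), (256, -73, -0.0008), (276, 90, 0.0134), (298, 37, 0.0291)] 0.0613
140 [(212, 156, -0.0327), (293, -180, 0.0261), (326, -35, 0.05)] 0.0471
160 [(213, 161, -0.0326), (292, -175, 0.0259)] 0.0324
180 [(213, 148, -0.0333), (292, -176, 0.0265), (331, 34, 0.056)] 0.017
200 [(214, 119, -0.0332), (257, 32, 0.0), (291, -158, 0.0263)] 0.0009
220 [(215, 145, -0.0331), (291, -158, 0.027)] -0.0159
240 [(178, 40, -0.0637), (184, -52, -0.0589), (216, 120, -0.0331), (290, -172, 0.0268), (342, 37, 0.0689)] -0.0335
260 [(152, -128, -0.0867), (168, 130, -0.0735), (216, 122, -0.0338), (291, 83, 0.0283), (343, -346, 0.0714), (358, 130, 0.0838)] -0.0519
280 [(169, 132, -0.0744), (194, -38, -0.0532), (277, 219, 0.0171), (342, -324, 0.0723)] -0.0712
300 [(161, 123, -0.0831), (197, 37, -0.0519), (250, 120, -0.0059), (278, 231, 0.0184), (279, 231, 0.0193), (349, -287, 0.0802)] -0.0915
[(23, 41), (57, -37), (127, 127), (262, -129), (298, 52), (320, -32), (345, -114)]
```

Call:
{"name": "apply_moves", "arguments": {
  "commands": [
    {"hand": 1,"tx": 0.1,"ty": -0.25,"tz": 0,"yaw": 0},
    {"hand": 1,"tx": 0,"ty": 0,"tz": 2.5,"yaw": 0},
    {"hand": 1,"tx": 0,"ty": 0,"tz": 2,"yaw": 0},
    {"hand": 1,"tx": 0,"ty": 0,"tz": 2,"yaw": 0},
    {"hand": 1,"tx": 0,"ty": 0,"tz": 0,"yaw": 0}
  ]
}}

```text
time: 19.4
ee_pos: [0.5898, -0.0572, 0.0929]
tool_rot: [-2.02, -2.402, 0.003]
ft_force: [0.4, 0.8, 0.2]
opening: 0.0853
grasp_force: 0.0
```

Call:
{"name": "apply_moves", "arguments": {
  "commands": [
    {"hand": 1,"tx": 0,"ty": 0,"tz": 1,"yaw": 0},
    {"hand": 1,"tx": 0,"ty": 0,"tz": 1,"yaw": 0},
    {"hand": 1,"tx": 0,"ty": 0,"tz": 0,"yaw": 0}
  ]
}}

```text
time: 19.7
ee_pos: [0.5908, -0.0574, 0.0736]
tool_rot: [-2.021, -2.404, 0.001]
ft_force: [-0.1, 0.7, -0.7]
opening: 0.0854
grasp_force: 0.0
```

Call:
{"name": "apply_moves", "arguments": {
  "commands": [
    {"hand": 1,"tx": 0,"ty": 0,"tz": 1,"yaw": 0},
    {"hand": 1,"tx": 0,"ty": 0,"tz": 1,"yaw": 0},
    {"hand": 1,"tx": 0,"ty": 0,"tz": 0,"yaw": 0},
    {"hand": 1,"tx": 0,"ty": 0,"tz": 0,"yaw": 0}
  ]
}}

```text
time: 20.1
ee_pos: [0.5911, -0.0576, 0.0539]
tool_rot: [-2.022, -2.404, 0.001]
ft_force: [-1.0, -0.6, 0.0]
opening: 0.0856
grasp_force: 0.0
```

Call:
{"name": "apply_moves", "arguments": {
  "commands": [
    {"hand": 0,"tx": 0,"ty": 0.1,"tz": 0,"yaw": 0},
    {"hand": 0,"tx": 0,"ty": 0,"tz": 0,"yaw": 0},
    {"hand": 0,"tx": 0,"ty": 0,"tz": 0,"yaw": 0},
    {"hand": 0,"tx": 0,"ty": 0,"tz": 0,"yaw": 0},
    {"hand": 0,"tx": 0,"ty": 0,"tz": 0,"yaw": 0}
  ],
  "newtons": 30
}}

```text
time: 20.6
ee_pos: [0.5928, -0.0574, 0.0548]
tool_rot: [2.021, 2.404, 0.001]
ft_force: [-0.5, 1.2, 2.5]
opening: 0.06
grasp_force: 35.1
```

Call:
{"name": "apply_moves", "arguments": {
  "commands": [
    {"hand": 0,"tx": 0,"ty": 0,"tz": -0.5,"yaw": 0},
    {"hand": 0,"tx": 0,"ty": 0,"tz": -0.5,"yaw": 0},
    {"hand": 0,"tx": 0,"ty": 0,"tz": 0,"yaw": 0}
  ]
}}

```text
time: 20.9
ee_pos: [0.5926, -0.0575, 0.065]
tool_rot: [2.022, 2.404, 0.001]
ft_force: [1.9, 0.4, 0.3]
opening: 0.0597
grasp_force: 34.9
```

The grip is solid but low on the skirt, so the fingers would reach the bench about 10 mm before the cover. I'll set it back on the catches and regrip higher.

Call:
{"name": "apply_moves", "arguments": {
  "commands": [
    {"hand": 0,"tx": 0,"ty": 0,"tz": 0.5,"yaw": 0},
    {"hand": 0,"tx": 0,"ty": 0,"tz": 0.5,"yaw": 0},
    {"hand": 0,"tx": 0,"ty": 0,"tz": 0,"yaw": 0},
    {"hand": 0.85,"tx": 0,"ty": 0,"tz": 0,"yaw": 0},
    {"hand": 0.85,"tx": 0,"ty": 0,"tz": 0,"yaw": 0}
  ]
}}

```text
time: 21.4
ee_pos: [0.5915, -0.0575, 0.0536]
tool_rot: [-2.021, -2.403, 0.002]
ft_force: [-0.4, 0.9, -0.0]
opening: 0.0726
grasp_force: 0.0
```

Call:
{"name": "apply_moves", "arguments": {
  "commands": [
    {"hand": 0.85,"tx": 0,"ty": 0,"tz": 0,"yaw": 0},
    {"hand": 0.85,"tx": 0,"ty": 0,"tz": -0.8,"yaw": 0},
    {"hand": 0.85,"tx": 0,"ty": 0,"tz": 0,"yaw": 0}
  ]
}}

```text
time: 21.7
ee_pos: [0.593, -0.0576, 0.0632]
tool_rot: [2.021, 2.403, 0.002]
ft_force: [-0.1, 0.4, 0.5]
opening: 0.0724
grasp_force: 0.0
```

Call:
{"name": "apply_moves", "arguments": {
  "commands": [
    {"hand": 0,"tx": 0,"ty": 0,"tz": 0,"yaw": 0},
    {"hand": 0,"tx": 0,"ty": 0,"tz": 0,"yaw": 0},
    {"hand": 0,"tx": 0,"ty": 0,"tz": 0,"yaw": 0},
    {"hand": 0,"tx": 0,"ty": 0,"tz": 0,"yaw": 0}
  ],
  "newtons": 35
}}

```text
time: 22.1
ee_pos: [0.5928, -0.0574, 0.0627]
tool_rot: [2.021, 2.404, 0.001]
ft_force: [0.6, -0.9, 4.9]
opening: 0.0592
grasp_force: 40.0
```

Call:
{"name": "apply_moves", "arguments": {
  "commands": [
    {"hand": 0,"tx": 0,"ty": 0,"tz": -0.5,"yaw": 0},
    {"hand": 0,"tx": 0,"ty": 0,"tz": -0.5,"yaw": 0},
    {"hand": 0,"tx": 0,"ty": 0,"tz": 0,"yaw": 0}
  ]
}}

```text
time: 22.4
ee_pos: [0.5921, -0.0575, 0.0727]
tool_rot: [-2.022, -2.404, 0.0]
ft_force: [0.8, -0.3, -0.9]
opening: 0.0591
grasp_force: 39.5
```

Call:
{"name": "apply_moves", "arguments": {
  "commands": [
    {"hand": 0,"tx": 0,"ty": 0,"tz": -1.5,"yaw": 0},
    {"hand": 0,"tx": 0,"ty": 0,"tz": -2.5,"yaw": 0},
    {"hand": 0,"tx": 0,"ty": 0,"tz": -3,"yaw": 0},
    {"hand": 0,"tx": 0,"ty": 0,"tz": -2,"yaw": 0},
    {"hand": 0,"tx": -1.2,"ty": -1.5,"tz": 0,"yaw": 0}
  ]
}}

```text
time: 22.9
ee_pos: [0.5827, -0.0702, 0.1659]
tool_rot: [2.014, 2.405, 0.009]
ft_force: [0.3, -0.0, -0.4]
opening: 0.0592
grasp_force: 39.5
```

Call:
{"name": "apply_moves", "arguments": {
  "commands": [
    {"hand": 0,"tx": -2.4,"ty": -3,"tz": 0,"yaw": 0},
    {"hand": 0,"tx": -2.6,"ty": -3.4,"tz": 0,"yaw": 0},
    {"hand": 0,"tx": -2.4,"ty": -3.2,"tz": 0,"yaw": 0},
    {"hand": 0,"tx": -1.5,"ty": -2,"tz": 0,"yaw": 0},
    {"hand": 0,"tx": 0,"ty": 0,"tz": 0,"yaw": 0}
  ]
}}

```text
time: 23.4
ee_pos: [0.4755, -0.1834, 0.1618]
tool_rot: [-2.03, -2.394, 0.004]
ft_force: [0.4, 0.3, -1.0]
opening: 0.0592
grasp_force: 39.4
```

Call:
{"name": "apply_moves", "arguments": {
  "commands": [
    {"hand": 0,"tx": 0,"ty": 0,"tz": 2,"yaw": 0},
    {"hand": 0,"tx": 0,"ty": 0,"tz": 3,"yaw": 0},
    {"hand": 0,"tx": 0,"ty": 0,"tz": 3,"yaw": 0},
    {"hand": 0,"tx": 0,"ty": 0,"tz": 2.5,"yaw": 0},
    {"hand": 0,"tx": 0,"ty": 0,"tz": 0,"yaw": 0}
  ]
}}

```text
time: 23.9
ee_pos: [0.4773, -0.1782, 0.0542]
tool_rot: [-2.017, -2.399, 0.006]
ft_force: [-0.7, 0.4, -1.3]
opening: 0.0591
grasp_force: 39.4
```

Call:
{"name": "apply_moves", "arguments": {
  "commands": [
    {"hand": 0,"tx": 0,"ty": 0,"tz": 1.5,"yaw": 0},
    {"hand": 0,"tx": 0,"ty": 0,"tz": 1.5,"yaw": 0},
    {"hand": 0,"tx": 0,"ty": 0,"tz": 1,"yaw": 0},
    {"hand": 0,"tx": 0,"ty": 0,"tz": 0,"yaw": 0},
    {"hand": 0,"tx": 0,"ty": 0,"tz": 0,"yaw": 0}
  ]
}}

```text
time: 24.4
ee_pos: [0.4809, -0.1795, 0.0179]
tool_rot: [2.022, 2.404, 0.001]
ft_force: [0.4, -0.3, 0.2]
opening: 0.0592
grasp_force: 39.4
```

Call:
{"name": "apply_moves", "arguments": {
  "commands": [
    {"hand": 0,"tx": 0,"ty": 0,"tz": 0.5,"yaw": 0},
    {"hand": 0,"tx": 0,"ty": 0,"tz": 0.4,"yaw": 0},
    {"hand": 0,"tx": 0,"ty": 0,"tz": 0,"yaw": 0}
  ]
}}

```text
time: 24.7
ee_pos: [0.4804, -0.1792, 0.008]
tool_rot: [-2.021, -2.404, 0.0]
ft_force: [0.8, -1.0, -1.1]
opening: 0.0593
grasp_force: 39.4
```

Call:
{"name": "apply_moves", "arguments": {
  "commands": [
    {"hand": 0,"tx": 0,"ty": 0,"tz": 0.2,"yaw": 0},
    {"hand": 0,"tx": 0,"ty": 0,"tz": 0,"yaw": 0}
  ]
}}

```text
time: 24.9
ee_pos: [0.4805, -0.1794, 0.0061]
tool_rot: [-2.022, -2.404, 0.0]
ft_force: [0.3, 0.3, -0.9]
opening: 0.0592
grasp_force: 39.4
```

Call:
{"name": "apply_moves", "arguments": {
  "commands": [
    {"hand": 0,"tx": 0,"ty": 0,"tz": 0.3,"yaw": 0},
    {"hand": 0,"tx": 0,"ty": 0,"tz": 0,"yaw": 0}
  ]
}}

```text
time: 25.1
ee_pos: [0.4804, -0.1793, 0.003]
tool_rot: [-2.022, -2.404, 0.0]
ft_force: [-0.6, 0.4, 0.2]
opening: 0.0593
grasp_force: 39.4
```

Call:
{"name": "apply_moves", "arguments": {
  "commands": [
    {"hand": 0,"tx": 0,"ty": 0,"tz": 0.2,"yaw": 0},
    {"hand": 0,"tx": 0,"ty": 0,"tz": 0,"yaw": 0}
  ]
}}

```text
time: 25.3
ee_pos: [0.4805, -0.1793, 0.0011]
tool_rot: [-2.022, -2.404, 0.0]
ft_force: [0.9, -0.1, -0.9]
opening: 0.0593
grasp_force: 39.4
```

Call:
{"name": "apply_moves", "arguments": {
  "commands": [
    {"hand": 0,"tx": 0,"ty": 0,"tz": 0.2,"yaw": 0},
    {"hand": 0,"tx": 0,"ty": 0,"tz": 0,"yaw": 0}
  ]
}}

```text
time: 25.5
ee_pos: [0.4805, -0.1793, -0.0009]
tool_rot: [-2.022, -2.404, 0.0]
ft_force: [-0.6, -1.1, -1.1]
opening: 0.0592
grasp_force: 39.4
```

Call:
{"name": "apply_moves", "arguments": {
  "commands": [
    {"hand": 0,"tx": 0,"ty": 0,"tz": 0.2,"yaw": 0},
    {"hand": 0,"tx": 0,"ty": 0,"tz": 0,"yaw": 0}
  ]
}}

```text
time: 25.7
ee_pos: [0.4805, -0.1793, -0.0029]
tool_rot: [-2.022, -2.404, 0.0]
ft_force: [0.4, -0.6, -0.7]
opening: 0.0593
grasp_force: 39.4
```

Call:
{"name": "apply_moves", "arguments": {
  "commands": [
    {"hand": 0,"tx": 0,"ty": 0,"tz": 0.15,"yaw": 0},
    {"hand": 0,"tx": 0,"ty": 0,"tz": 0,"yaw": 0}
  ]
}}

```text
time: 25.9
ee_pos: [0.4805, -0.1793, -0.0044]
tool_rot: [-2.022, -2.404, 0.0]
ft_force: [-0.1, 0.0, -0.4]
opening: 0.0594
grasp_force: 39.4
```

Call:
{"name": "apply_moves", "arguments": {
  "commands": [
    {"hand": 0,"tx": 0,"ty": 0,"tz": 0.15,"yaw": 0},
    {"hand": 0,"tx": 0,"ty": 0,"tz": 0,"yaw": 0}
  ]
}}

```text
time: 26.1
ee_pos: [0.4806, -0.1794, -0.0048]
tool_rot: [-2.022, -2.404, -0.001]
ft_force: [-2.5, 0.7, 8.8]
opening: 0.0591
grasp_force: 45.2
```

Call:
{"name": "apply_moves", "arguments": {
  "commands": [
    {"hand": 0,"tx": 0,"ty": 0,"tz": -0.05,"yaw": 0},
    {"hand": 0.75,"tx": 0,"ty": 0,"tz": 0,"yaw": 0},
    {"hand": 0.85,"tx": 0,"ty": 0,"tz": 0,"yaw": 0},
    {"hand": 1,"tx": 0,"ty": 0,"tz": 0,"yaw": 0},
    {"hand": 1,"tx": 0,"ty": 0,"tz": 0,"yaw": 0}
  ]
}}

```text
time: 26.6
ee_pos: [0.4806, -0.1794, -0.0054]
tool_rot: [-2.022, -2.404, 0.0]
ft_force: [0.2, 0.5, 0.2]
opening: 0.0856
grasp_force: 0.0
```

Call:
{"name": "apply_moves", "arguments": {
  "commands": [
    {"hand": 1,"tx": 0,"ty": 0,"tz": 0,"yaw": 0},
    {"hand": 1,"tx": 0,"ty": 0,"tz": -2,"yaw": 0},
    {"hand": 1,"tx": 0,"ty": 0,"tz": -4.5,"yaw": 0},
    {"hand": 1,"tx": 0,"ty": 0,"tz": -4.5,"yaw": 0},
    {"hand": 1,"tx": 0,"ty": 0,"tz": -4.5,"yaw": 0}
  ]
}}

```text
time: 27.1
ee_pos: [0.4801, -0.1794, 0.1512]
tool_rot: [-2.022, -2.404, 0.001]
ft_force: [0.6, 0.4, 0.1]
opening: 0.0854
grasp_force: 0.0
```

Call:
{"name": "apply_moves", "arguments": {
  "commands": [
    {"hand": 1,"tx": 0,"ty": 0,"tz": -4.5,"yaw": 0},
    {"hand": 1,"tx": 0,"ty": 0,"tz": 0,"yaw": 0},
    {"hand": 1,"tx": 0,"ty": 0,"tz": 0,"yaw": 0}
  ]
}}

```text
time: 27.4
ee_pos: [0.481, -0.1793, 0.1956]
tool_rot: [2.021, 2.403, 0.003]
ft_force: [-0.2, 0.2, -0.7]
opening: 0.085
grasp_force: 0.0
```

Run:
```python
from h import *
s=bot.observe();Rm=R.from_rotvec(s["tool_rot"]).as_matrix();print(s["time"],s["ee_pos"],s["ft_force"])
W=cam("wrist");g=cv2.GaussianBlur(cv2.cvtColor(W[0],cv2.COLOR_BGR2GRAY),(3,3),0)
hsv=cv2.cvtColor(W[0],cv2.COLOR_BGR2HSV)
m=((hsv[...,1]<40)&(hsv[...,2]>110)).astype(np.uint8); m=cv2.morphologyEx(m,cv2.MORPH_OPEN,np.ones((3,3)))
for z in[.012]:
  cs,_=cv2.findContours(m,cv2.RETR_EXTERNAL,cv2.CHAIN_APPROX_SIMPLE)
  for c in cs:
    if cv2.contourArea(c)>300:
        b=cv2.boxPoints(cv2.minAreaRect(c)); P=np.array([at(W,q,z) for q in b]); L=[round(float(np.linalg.norm(P[i]-P[i-1])),4) for i in range(4)]
        print(b.round().tolist(),P.mean(0).round(3),L)
```

```text
27.4 [ 0.48098609 -0.17934916  0.19563845] [-0.19422803  0.15036022 -0.6993642 ]
[[118.0, 295.0], [145.0, 238.0], [160.0, 245.0], [133.0, 302.0]] [ 0.358 -0.336  0.012] [0.0204, 0.0922, 0.0191, 0.093]
[[351.0, 246.0], [366.0, 240.0], [392.0, 294.0], [377.0, 301.0]] [ 0.648 -0.287  0.012] [0.0907, 0.0191, 0.0899, 0.0204]
[[193.0, 216.0], [213.0, 215.0], [216.0, 279.0], [195.0, 280.0]] [ 0.436 -0.291  0.012] [0.0872, 0.0241, 0.0871, 0.0259]
[[378.0, 172.0], [467.0, 142.0], [492.0, 217.0], [403.0, 246.0]] [ 0.69  -0.177  0.012] [0.1034, 0.099, 0.101, 0.1071]
[[226.0, 218.0], [226.0, 117.0], [284.0, 117.0], [284.0, 218.0]] [ 0.48  -0.183  0.012] [0.0687, 0.1166, 0.0617, 0.1166]
[[131.0, 70.0], [153.0, 70.0], [153.0, 93.0], [131.0, 93.0]] [ 0.35  -0.11   0.012] [0.0224, 0.0223, 0.0223, 0.0228]
[[66.0, 59.0], [90.0, 59.0], [90.0, 81.0], [66.0, 81.0]] [ 0.285 -0.11   0.012] [0.0212, 0.0241, 0.0211, 0.0246]
[[-0.0, 51.0], [64.0, 51.0], [64.0, 339.0], [0.0, 339.0]] [ 0.231 -0.284  0.012] [0.3719, 0.0637, 0.3668, 0.0874]
[[330.0, 128.0], [352.0, -17.0], [464.0, 0.0], [442.0, 145.0]] [ 0.604 -0.054  0.012] [0.1261, 0.1344, 0.1095, 0.1387]
[[55.0, 1.0], [72.0, -2.0], [77.0, 39.0], [60.0, 41.0]] [ 0.274 -0.066  0.012] [0.035, 0.0165, 0.0348, 0.0172]
[[21.0, 3.0], [40.0, -3.0], [54.0, 36.0], [35.0, 42.0]] [ 0.247 -0.071  0.012] [0.0344, 0.0197, 0.0341, 0.0205]
```

The cover measures about 117 × 62 mm at 12 mm height at (0.48, -0.18), so it lies flat. The tool blade and the tray are where they should be. Handing in.

```bash
python3 -c "
from workcell import bot
print(bot.sign_off())"
```

```text
the job is handed in; nothing more can be done
None
```

I prised the cover's notch end free, laid the pry tool flat on the bench and then set the cover down flat, right way up, and handed the job in at about 27 s. The hand-in returned no verdict. The final wrist-camera measurements fit a flat cover, with the tray in place; the hex key, which the tool handle probably touched while levering, measured under 8 mm from its start, and I did not re-measure the notebook and marker.

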